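Assemble the water-filtration unit on its base

TASK

Put the water-sample filtration unit together on its round base plate, one part at a time from the bottom up: stand the steel receiver cup inside the base's raised rim, then seat the filter support in the cup's mouth, then the funnel over the support with its narrow end down, and last the lid on the funnel. Each part must be let go fully seated and upright before the next goes on, and the tube rack, spray bottle and Petri dishes must be left where they stand.

Things in the scene. Friction and masses are not known exactly. Their poses are not given: they have to be found in the camera images.
- base: Fixed dark grey round steel plate, 104 mm across, 10 mm thick, with a raised rim on top: 74 mm outside, 64 to 66 mm inside, 8 mm high (18 mm above the table). A brass nipple 8 mm thick sticks out 15 mm at its side (its +x). The cup stands on the plate inside the rim. Origin: centre of the underside; z up.
- cup: Loose plain steel receiver cup, open at the top, 56 mm outside, 55 mm high, wall 4 mm (mouth 48 mm wide), floor 5 mm; its lowest 6 mm taper to 48 mm. In place, its origin is 10 mm above the base's. About 0.22 kg. Starts upright. Origin: centre of the underside; z up its axis.
- support: Loose steel filter support, 0.16 kg, 40 mm high: plug below (14 mm high, 44 mm across, foot tapered to 32), flange (60 mm across, 14 to 24 mm up), perforated boss on top (32 mm across, 24 to 40 mm up) to grip it by. Starts standing on its plug. In place the plug is in the cup's mouth, flange on its rim, origin 41 mm above the cup's. Origin: centre of the underside; z up.
- funnel: Loose dark grey plastic funnel, 0.12 kg, open at both ends, 70 mm high, wall 4 mm: neck 48 mm outside, 40 inside up to 16 mm, then widening; 60 mm outside, 52 inside from 34 mm to the rim. Starts upright on its neck. In place the neck stands on the support's flange around the boss, origin 24 mm above the support's. Origin: centre of the underside; z up.
- lid: Loose beige plastic lid, 0.06 kg, 42 mm high: plug below (10 mm high, 44 mm across, foot tapered to 34), flange (62 mm across, top sloping, 10 to 20 mm up), knob on a 12 mm stem (head 18 mm across, 30 to 42 mm up) to grip it by. Starts on its plug. In place the plug is in the funnel's mouth, flange on its rim, origin 60 mm above the funnel's. Origin: centre of the underside; z up.
- rack: Bystander: white tube rack, 100 by 220 mm (y is its long axis), 62 mm high, with amber capped tubes that reach 99 mm. Loose; leave it alone. Origin: centre of the underside.
- spray: Bystander: blue spray bottle, 76 mm across, 169 mm high, its white nozzle head reaching 50 mm towards its own -x. Loose; leave it alone. Origin: centre of the underside.
- dishes: Bystander: a pile of two pinkish Petri dishes, 86 mm across, 34 mm high. Loose; leave it alone. Origin: centre of the underside.
There are look-alikes about, which are no part of the job. What is shaped like the lid but red or turquoise is not meant.

How it is judged:
On the way, in this order (a step that is already met when the one before it is completed fails the run):
1. the cup stands released inside the base's rim (z of cup in the frame of base between 0.006 and 0.014 m and horizontal distance between cup and base below 0.008 m and angle between cup's own z axis and vertical below 0.1 rad and contact force between cup and the fingers below 0.1 N), for 0.2 s.
2. the support is seated in the cup and released (z of support in the frame of cup between 0.037 and 0.045 m and horizontal distance between support and cup below 0.006 m and angle between support's own z axis and vertical below 0.1 rad and contact force between support and the fingers below 0.1 N), for 0.2 s.
3. the funnel is seated over the support and released (z of funnel in the frame of support between 0.02 and 0.028 m and horizontal distance between funnel and support below 0.008 m and angle between funnel's own z axis and vertical below 0.1 rad and contact force between funnel and the fingers below 0.1 N), for 0.2 s.
4. the lid is seated in the funnel and released (z of lid in the frame of funnel between 0.056 and 0.064 m and horizontal distance between lid and funnel below 0.008 m and angle between lid's own z axis and vertical below 0.1 rad and contact force between lid and the fingers below 0.1 N), for 0.2 s.
At the end, for the whole second after the job is handed in: The unit stands at rest on the base: cup on the plate inside the rim (centres within 8 mm), support seated in the cup (within 6 mm), funnel seated on the support (within 8 mm) and lid seated in the funnel (within 8 mm), each at its seated height to 4 mm and upright to 0.10 rad (z of cup in the frame of base between 0.006 and 0.014 m and horizontal distance between cup and base below 0.008 m and angle between each of cup, support, funnel, lid's own z axis and vertical below 0.1 rad and z of support in the frame of cup between 0.037 and 0.045 m and horizontal distance between support and cup below 0.006 m and z of funnel in the frame of support between 0.02 and 0.028 m and horizontal distance between funnel and support below 0.008 m and z of lid in the frame of funnel between 0.056 and 0.064 m and horizontal distance between lid and funnel below 0.008 m and linear speed of each of cup, support, funnel, lid below 0.02 m/s); the robot touches nothing.
It fails at once if the tube rack is moved by more than 20 mm (distance of rack from where it was at the start of the episode above 0.02 m).
It fails at once if the spray bottle is moved by more than 20 mm (distance of spray from where it was at the start of the episode above 0.02 m).
It fails at once if the pile of dishes is moved by more than 20 mm (distance of dishes from where it was at the start of the episode above 0.02 m).
It also fails if it takes over 120 s, if anything falls off the work surface, if the arm or the gripper's body presses on something with over 40 N, if the wrist force passes 120 N, or if a joint passes its speed limit or range.

ROBOT

A 6-joint arm with a two-finger parallel gripper is mounted at the origin on the work surface. World frame = base frame: x ahead of the robot, y to its left, z up, the work surface at z = 0. Lengths are in m, angles in rad, forces in N, time in s.
With the tool pointing down it reaches from about 0.375 to 0.9 m from the base axis. Payload 3.1 kg.
Tool frame: the origin (TCP) lies at the very end of the fingers, on their centre line; the grasp point (between the pads) lies 19 mm behind it (tcp_to_grasp is the distance from the TCP to the grasp point, in m); z points along the fingers, y is the direction in which the jaws open and shut (so a half turn about z gives the same grasp; the last joint's range is limited). The gripper opens to 85 mm and grips with 20 to 120 N. Pads are 22 mm wide; open, the fingers measure 114 mm over their backs; the gripper's body (76 mm by 85 mm) begins 54 mm behind the grasp point. The pads swing forward as they close: fully open they stand 13 mm farther back than shut.
Start: joints at [0.983, 0.527, 1.433, -0, 1.181, -0.178], TCP at [0.249, 0.573, 0.231] pointing down, gripper open.
Joint ranges: [-3.08, 3.08], [-0.75, 2.2], [0.22, 2.44], [-1.43, 4.57], [0, 2.65], [-2.85, 2.85]. Speed limits (rad/s): [2.79, 2.79, 3.14, 3.14, 3.14, 3.14].

INTERFACE

Orientations are given as a unit quaternion [x, y, z, w].
In Python, from station import sense, snapshot, camera_info, sign_off, tcp_to_grasp gives the robot as it stands.
- The arm moves only by the shell command python3 -m inch 'ROWS' [FORCE]. ROWS is JSON, a list of rows, each a list of 3 entries, a list of its own where there are three numbers: the closure, from -1 (fully open) to 1 (shut), so that 0 is half open, then the shift along the tool's x, y, z normalised to -1 to 1, where 1 is 10 cm, then the turn, a rotation vector about the tool's x, y, z normalised to -1 to 1, where 1 is 360 degrees. In form: [[jaw, [dx, dy, dz], [ax, ay, az]], ...]. A call has 1 to 20 rows; each row is the pose to reach, as a shift and turn from the pose commanded when the call began, along the tool's axes at that moment, turning the shorter way round; what a row does not reach only later rows make up. A row lasts 1/10 s, in which the tool goes at most 50 mm and 8.59 degrees, less where a joint would pass 70% of its speed; a pose out of reach is approached as far as the arm can. A call with a number of a shift or a turn outside -1 to 1 is refused whole. A call with a gripper value outside its range is refused whole. The fingers move at their own pace and stop on an object; FORCE is the grip in N (left out, the last holds). Time passes only in rows, so rows that repeat a pose let the fingers close. It gives the time, the measured TCP pose, the force and the opening at its end, in the units of the state.
- sense(): the state, without advancing time (a new reading comes with each control period).
- snapshot(name): name is "scene" or "top" or "wrist"; returns (picture, depth): 384x512x3 uint8, blue, green, red; 384x512 float32, m along the optical axis (not along the pixel's ray), 0 where there is no reading.
- camera_info(name): a dict with "K" (3x3 intrinsics, pixels), "origin" and "orientation" of the camera in the world. Camera axes: x right, y down, z forward; pixel columns grow to the right and rows downward; lengths in m; the calibration is good to about 2 mm. A picture is of the moment at which its call begins: read the wrist's pose just before it. camera_info takes no time and is no camera call; for the wrist camera it gives the pose at the moment of the call.
- sign_off(): hands the job in, once; it reports no verdict.
The state is a dict: "t": time; "q": joint angles; "qd": joint speeds; "tau": joint torques, N m; "tcp_pos": TCP position; "tool_rot": TCP orientation; "force": force on the tool from outside, world axes, zero at the start; "ft_torque": the same for the moment, N m; "finger_gap": opening from 0.0 (shut) to 1.0 (fully open).
Only numpy, scipy, OpenCV 4.12 (cv2) and the standard library are available. Lean on these libraries where they do the work, as an engineer would, in place of code of your own. Each camera call takes 0.05 s, during which the arm holds its last target.

## Working session

There is one attempt and no reset: what is moved stays moved. The work goes in short steps, Python scripts to look and compute and a shell command to move; the robot and the scene stay as the last step left them, time stands still between calls to the robot, and variables do not carry over. Pictures are saved under pics/ and viewed, and the job is handed in when it is done.

```bash
ls; mkdir -p pics; python3 - <<'E'
from station import sense, snapshot, camera_info, tcp_to_grasp
import cv2, numpy as np
print(sense()); print(tcp_to_grasp)
for n in ("scene","top"):
    im,d=snapshot(n); cv2.imwrite(f"pics/{n}0.png",im); np.save(f"{n}0.npy",d)
    print(n,camera_info(n))
E
```

```text
pics
{'t': 0.0, 'q': array([ 9.82514304e-01,  5.28474423e-01,  1.43392537e+00,  8.28563157e-06,
        1.18141527e+00, -1.78494762e-01]), 'qd': array([-0.00125924,  0.00112081, -0.00050982, -0.00089154,  0.00119102,
       -0.00024955]), 'tau': array([-1.59877436e-03, -4.42342329e+01, -1.78022629e+01, -2.75061320e-04,
        8.43391987e-03,  2.31036523e-05]), 'tcp_pos': array([0.24856334, 0.57264774, 0.23032123]), 'tool_rot': array([ 2.03464435e-01,  9.79081707e-01, -1.02910054e-03, -4.19215461e-04]), 'force': array([ 0.64081314, -0.23948286,  0.68821696]), 'ft_torque': array([ 0.01794658, -0.00991681, -0.01275823]), 'finger_gap': 0.9993888399047751}
0.0187
scene {'K': array([[486.86629125,   0.        , 259.03915047],
       [  0.        , 486.86629125, 191.93896447],
       [  0.        ,   0.        ,   1.        ]]), 'origin': array([ 1.41928015, -0.83386361,  0.93521242]), 'orientation': array([ 0.83317777,  0.33834468, -0.1708339 , -0.40268282])}
top {'K': array([[444.38837812,   0.        , 251.4393422 ],
       [  0.        , 444.38837812, 194.02603933],
       [  0.        ,   0.        ,   1.        ]]), 'origin': array([0.35954854, 0.01348564, 1.14665496]), 'orientation': array([-0.69307846,  0.71275195, -0.0781302 ,  0.07431406])}
```

View pics/scene0.png

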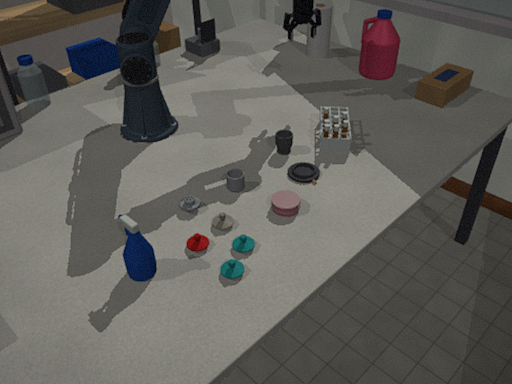

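View pics/top0.png

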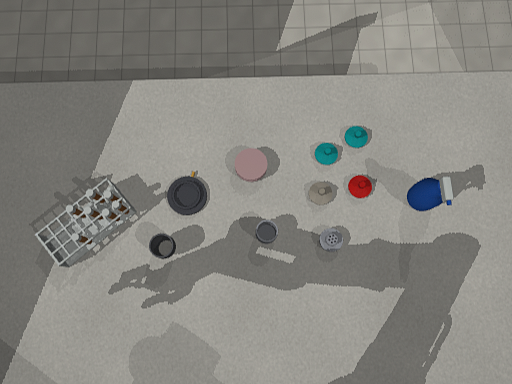

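Candidates in the top picture: 
- lid: beige (322,192). The red one (360,186) and the turquoise ones (326,153) and (356,136) are look-alikes.
- support: perforated (331,239)
- cup: (266,231)
- funnel: (162,245)
- base: (187,195)

I'll check these in a close crop and measure them.

```bash
cat > h.py <<'E'
import numpy as np, cv2
from scipy.spatial.transform import Rotation as R
from station import sense, snapshot, camera_info
def world(d,info):
    K=info["K"]; v,u=np.mgrid[:d.shape[0],:d.shape[1]]
    p=np.stack([(u-K[0,2])/K[0,0]*d,(v-K[1,2])/K[1,1]*d,d],-1)
    return p@R.from_quat(info["orientation"]).as_matrix().T+info["origin"]
def circ(P):  # algebraic circle fit
    A=np.c_[2*P[:,:2],np.ones(len(P))]; s=np.linalg.lstsq(A,(P[:,:2]**2).sum(1),rcond=None)[0]
    return s[:2],np.sqrt(s[2]+s[:2]@s[:2])
def to_tool(target,yaw=None):
    s=sense(); M=R.from_quat(s["tool_rot"]).as_matrix()
    return (np.asarray(target)-s["tcp_pos"])@M*10
E
python3 - <<'E'
from h import *
im=cv2.imread("pics/top0.png"); d=np.load("top0.npy")
c=cv2.resize(im[120:270,140:390],None,fx=3.2,fy=3.2,interpolation=cv2.INTER_CUBIC); cv2.imwrite("pics/crop0.png",c)
W=world(d,camera_info("top"))
for n,(u,v,r) in dict(base=(187,195,24),cup=(266,231,14),support=(331,239,15),funnel=(162,245,17),lid=(322,192,17),dishes=(251,165,20),spray=(428,194,30)).items():
    P=W[v-r:v+r,u-r:u+r].reshape(-1,3)
    zs=P[:,2]; Q=P[zs>0.006]
    print(n,len(Q),"zmax",np.sort(zs)[-5:].round(3),"bbox",Q[:,:2].min(0).round(3),Q[:,:2].max(0).round(3))
    h=np.percentile(zs,98)
    T=P[zs>h-0.006]; print("   top mean",T.mean(0).round(4),len(T), "minrect", cv2.minEnclosingCircle(T[:,:2].astype(np.float32)))
print(W[300,200],W[60+100,200])
E
```

```text
base 1194 zmax [1.147 1.147 1.147 1.147 1.147] bbox [0.36  0.013] [0.679 0.229]
   top mean [0.6018 0.1685 0.0472] 224 minrect ((0.504025936126709, 0.10714045912027359), 0.1722770631313324)
cup 296 zmax [0.059 0.059 0.059 1.147 1.147] bbox [ 0.36  -0.057] [0.532 0.013]
   top mean [ 0.5018 -0.0299  0.0745] 112 minrect ((0.44574058055877686, -0.01207725889980793), 0.0900028795003891)
support 445 zmax [0.045 1.147 1.147 1.147 1.147] bbox [ 0.36  -0.223] [0.51  0.013]
   top mean [ 0.4768 -0.1868  0.0775] 119 minrect ((0.42570817470550537, -0.0956747755408287), 0.1277444064617157)
funnel 382 zmax [1.147 1.147 1.147 1.147 1.147] bbox [0.36  0.013] [0.503 0.256]
   top mean [0.4705 0.2186 0.1106] 132 minrect ((0.4227811098098755, 0.13334347307682037), 0.1356147974729538)
lid 439 zmax [0.045 0.045 0.046 1.147 1.147] bbox [ 0.36  -0.223] [0.648 0.013]
   top mean [ 0.5925 -0.1661  0.0961] 41 minrect ((0.4862902760505676, -0.08299316465854645), 0.15938472747802734)
dishes 882 zmax [0.04  1.147 1.147 1.147 1.147] bbox [ 0.36  -0.039] [0.742 0.045]
   top mean [0.6816 0.0039 0.0408] 707 minrect ((0.5421551465988159, 0.0026955371722579002), 0.18302512168884277)
spray 1240 zmax [1.147 1.147 1.147 1.147 1.147] bbox [ 0.36  -0.494] [0.673 0.013]
   top mean [ 0.5603 -0.4091  0.2311] 234 minrect ((0.48065251111984253, -0.21636879444122314), 0.2599061131477356)
[3.42448542e-01 1.40401183e-01 1.04438294e-05] [ 7.08422991e-01  1.39145612e-01 -1.66328740e-05]
```

View pics/crop0.png

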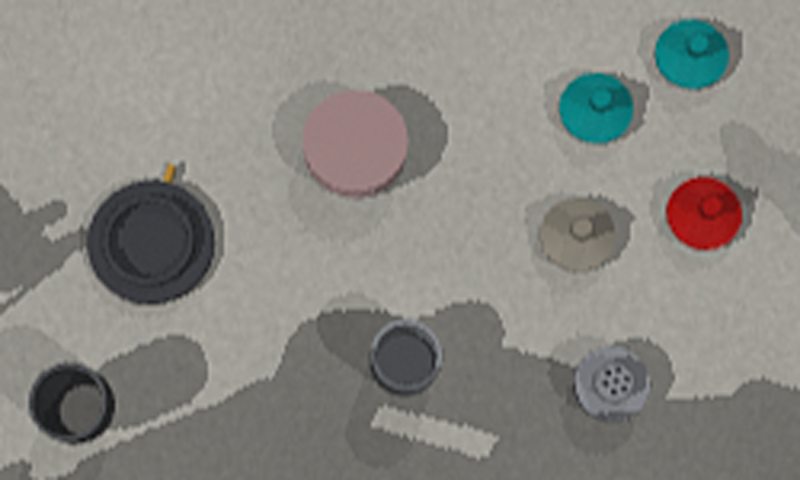

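The crop shows the beige lid at crop (582,233), the perforated support at (612,380), the cup at (405,356), the funnel at (72,402) and the base at (152,242). The bar at (435,430) is only a light patch. Next I'll fit the centres.

```bash
python3 - <<'E'
from h import *
d=np.load("top0.npy"); I=camera_info("top"); W=world(d,I); W[d==0]=np.nan
def sel(u,v,r,z0,z1):
    P=W[v-r:v+r+1,u-r:u+r+1].reshape(-1,3); return P[(P[:,2]>z0)&(P[:,2]<z1)]
for n,u,v,r,z0,z1 in [("base rim",187,195,20,.0145,.022),("base plate",187,195,24,.006,.022),("cup",266,231,15,.05,.06),("support fl",331,239,16,.018,.03),("support boss",331,239,16,.034,.05),("funnel",162,245,18,.065,.076),("lid flange",322,192,20,.008,.026),("lid knob",322,192,20,.034,.05),("red knob",360,186,18,.034,.05),("dishes",251,165,22,.025,.04),("spray",428,194,30,.006,.2),("rack",85,220,60,.04,.12)]:
    P=sel(u,v,r,z0,z1).astype(np.float32)
    hull=cv2.convexHull(P[:,:2])[:,0]; c,rr=circ(hull)
    print(n,len(P),"z",np.median(P[:,2]).round(4),"hullfit",c.round(4),rr.round(4),"mean",P[:,:2].mean(0).round(4),"bbox",P[:,:2].min(0).round(3),P[:,:2].max(0).round(3))
for v in range(180,206,2): print((W[v,306:340:2,2]*1000).round(0))
E
```

```text
Traceback (most recent call last):
cv2.error: OpenCV(4.12.0) /io/opencv/modules/imgproc/src/convhull.cpp:143: error: (-215:Assertion failed) total >= 0 && (depth == CV_32F || depth == CV_32S) in function 'convexHull'
```

```bash
python3 - <<'E'
from h import *
d=np.load("top0.npy"); I=camera_info("top"); W=world(d,I); W[d==0]=np.nan
def sel(u,v,r,z0,z1):
    P=W[v-r:v+r+1,u-r:u+r+1].reshape(-1,3); return P[(P[:,2]>z0)&(P[:,2]<z1)]
for n,u,v,r,z0,z1 in [("base rim",187,195,20,.0145,.022),("base plate",187,195,24,.006,.022),("cup",266,231,15,.05,.06),("support fl",331,239,16,.018,.03),("support boss",331,239,16,.034,.05),("funnel",162,245,18,.065,.076),("lid flange",322,192,20,.008,.026),("lid knob",322,192,20,.034,.05),("red knob",360,186,18,.034,.05),("dishes",251,165,22,.025,.04),("spray",428,194,30,.006,.2),("rack",85,220,60,.04,.12)]:
    P=np.ascontiguousarray(sel(u,v,r,z0,z1)[:,:3],dtype=np.float32)
    if len(P)<5: print(n,len(P)); continue
    hull=cv2.convexHull(np.ascontiguousarray(P[:,:2]))[:,0]; c,rr=circ(hull)
    print(n,len(P),"z",np.median(P[:,2]).round(4),"hullfit",c.round(4),rr.round(4),"mean",P[:,:2].mean(0).round(4),"bbox",P[:,:2].min(0).round(3),P[:,:2].max(0).round(3))
for u,v in ((322,192),(187,195),(266,231),(162,245)):
  print(u,v)
  for j in range(v-18,v+19,3): print((W[j,u-20:u+21:3,2]*1000).round(0))
E
```

```text
base rim 161 z 0.0177 hullfit [0.6126 0.1742] 0.0399 mean [0.6093 0.1742] bbox [0.572 0.133] [0.658 0.218]
base plate 1184 z 0.0102 hullfit [0.625  0.1747] 0.0634 mean [0.61   0.1734] bbox [0.558 0.11 ] [0.679 0.229]
cup 116 z 0.0551 hullfit [ 0.5049 -0.0307] 0.0274 mean [ 0.5049 -0.0307] bbox [ 0.478 -0.057] [ 0.532 -0.004]
support fl 303 z 0.024 hullfit [ 0.4816 -0.1936] 0.0293 mean [ 0.4807 -0.1922] bbox [ 0.453 -0.223] [ 0.51  -0.164]
support boss 130 z 0.0397 hullfit [ 0.4816 -0.1936] 0.0154 mean [ 0.4811 -0.1933] bbox [ 0.467 -0.209] [ 0.498 -0.178]
funnel 134 z 0.0697 hullfit [0.4742 0.2266] 0.0293 mean [0.4745 0.2271] bbox [0.445 0.197] [0.503 0.256]
lid flange 387 z 0.0167 hullfit [ 0.605  -0.1754] 0.0304 mean [ 0.6038 -0.1745] bbox [ 0.574 -0.204] [ 0.636 -0.145]
lid knob 39 z 0.0426 hullfit [ 0.605  -0.1751] 0.0086 mean [ 0.6045 -0.1753] bbox [ 0.597 -0.183] [ 0.613 -0.168]
red knob 41 z 0.0418 hullfit [ 0.6194 -0.2799] 0.0085 mean [ 0.6193 -0.2797] bbox [ 0.611 -0.288] [ 0.628 -0.271]
dishes 828 z 0.034 hullfit [0.6838 0.0038] 0.0425 mean [0.6831 0.004 ] bbox [ 0.641 -0.0
[... 2581 characters left out ...]
 1.]
[-0.  1.  4.  1. -0.  0.  3.  4.  0.  2.  0. -1. -1.  2.]
[-0.  0.  2. -2.  2.  1.  4.  1. -4.  2. -1. -3. -3. -2.]
[-5.  0. -2.  0. 70. 67. 54. 44. 68. 64. -1. -2. -2.  1.]
[-0. -2.  0. 72. 58. 39. 25. 20. 22. 25. 55. -0.  2.  1.]
[-1. -3. -0. 70. 40. 27. 10. -0. -1. -3. 73.  2. -2.  5.]
[-3. -0. -1. 58. 32. 20.  2.  0.  1.  1. 72. 46. -4.  2.]
[-2.  0.  0. 60. 29. 16. -4.  5.  1.  2. 68. 38. -2. -1.]
[ 1. -0. -1. 68. 32. 21. -3.  1.  0.  3. 64.  4.  2. -4.]
[-1.  1. -1.  3. 69. 27. 21. -1.  0. 71. 41. -3. -1.  3.]
[-2.  2. -1. -4.  4. 68. 69. 70. 61. 43.  2.  1. -2.  0.]
[ 0. -3.  1. -3. -3.  0. -3. -3. -2.  2. -1. -0. -2. -0.]
[-0.  5. -3.  4. -0.  1.  2. -2. -2.  1. -0. -0.  1. -0.]
```

All parts stand upright. First I'll turn the tool so its axes line up with the world (tool x = -X, y = +Y, z = down), moving off towards the cup at the same time.

```bash
cat >> h.py <<'E'
def go(target):
    s=sense(); M=R.from_quat(s["tool_rot"]).as_matrix()
    Md=np.array([[-1,0,0],[0,1,0],[0,0,-1.]]).T
    t=(np.asarray(target)-s["tcp_pos"])@M*10
    r=R.from_matrix(M.T@Md).as_rotvec()/(2*np.pi)
    print("tcp",s["tcp_pos"].round(4),"shift",t.round(3),"turn",r.round(4),"t",round(s["t"],2),"gap",round(s["finger_gap"],3),"F",s["force"].round(1))
E
python3 - <<'E'
from h import *
go([.505,-.031,.2])
d=np.load("top0.npy"); I=camera_info("top"); W=world(d,I); W[d==0]=np.nan
# base: plate edge from dark mask
im=cv2.imread("pics/top0.png"); P=W[160:232,150:224].reshape(-1,3); ok=(P[:,2]>.0055)&(P[:,2]<.025)
P=P[ok]; c0=np.array([.6095,.174])
from scipy.optimize import least_squares
# outer boundary: maximise overlap of disc r=52
g=W[160:232,150:224]; G=g.reshape(-1,3); G=G[~np.isnan(G[:,2])]; hi=(G[:,2]>.005)
best=min(((np.sum(hi!=(np.hypot(G[:,0]-x,G[:,1]-y)<.052)),x,y) for x in np.arange(.6,.62,.0005) for y in np.arange(.165,.185,.0005)))
print(best)
hi=(G[:,2]>.0145)
best=sorted(((np.sum(hi!=((np.hypot(G[:,0]-x,G[:,1]-y)<.037)&(np.hypot(G[:,0]-x,G[:,1]-y)>.032))),x,y) for x in np.arange(.6,.62,.0005) for y in np.arange(.165,.185,.0005)))[:8]
print(np.array(best).mean(0))
E
python3 -m inch '[[-1,[0.2,-0.45,0],[0,0,-0.022]],[-1,[0.4,-0.9,0],[0,0,-0.044]],[-1,[0.4,-0.9,0],[0,0,-0.0655]],[-1,[0.4,-0.9,0],[0,0,-0.0655]]]' 40
```

```text
tcp [0.2486 0.5727 0.2304] shift [-4.757 -4.515  0.311] turn [-0.0003 -0.0001 -0.0652] t 0.1 gap 1.0 F [-0.3  0.2 -0.9]
(np.int64(101), np.float64(0.6099999999999989), np.float64(0.17400000000000002))
[65.5        0.6105625  0.174125 ]
t: 0.5
tcp_pos: [0.1751, 0.5054, 0.231]
tool_rot: [-0.001, 1.0, -0.001, -0.0]
force: [0.4, 1.4, 1.2]
finger_gap: 0.998
```

```bash

python3 -m inch '[[-1,[-0.4,-0.2,0],[0,0,0]],[-1,[-0.8,-0.4,0],[0,0,0]],[-1,[-1,-0.6,0],[0,0,0]],[-1,[-1,-0.9,0],[0,0,0]]]' >/dev/null
python3 -m inch '[[-1,[-0.4,-0.3,0],[0,0,0]],[-1,[-0.8,-0.6,0],[0,0,0]],[-1,[-1,-0.9,0],[0,0,0]],[-1,[-1,-1,0],[0,0,0]]]' >/dev/null
python3 -m inch '[[-1,[-0.4,-0.4,0],[0,0,0]],[-1,[-0.8,-0.8,0],[0,0,0]],[-1,[-1,-1,0],[0,0,0]],[-1,[-1,-1,0],[0,0,0]]]'
python3 -m inch '[[-1,[-0.2,-0.4,0],[0,0,0]],[-1,[-0.4,-0.8,0],[0,0,0]],[-1,[-0.4,-0.8,0],[0,0,0]],[-1,[-0.4,-0.8,0],[0,0,0]]]'
python3 - <<'E'
from h import *
go([.505,-.031,.15])
I=camera_info("wrist"); print(I); im,d=snapshot("wrist"); cv2.imwrite("pics/w1.png",im); np.save("w1.npy",d)
E
```

```text
t: 1.7
tcp_pos: [0.4822, 0.2146, 0.2317]
tool_rot: [0.003, 1.0, -0.0, 0.002]
force: [-0.2, 0.1, 1.0]
finger_gap: 0.996
t: 2.1
tcp_pos: [0.5172, 0.1374, 0.2312]
tool_rot: [0.001, 1.0, 0.0, -0.0]
force: [-0.1, 0.0, 0.1]
finger_gap: 0.998
tcp [0.5172 0.1374 0.2312] shift [ 0.119 -1.685  0.81 ] turn [ 0.0001 -0.0001 -0.0002] t 2.1 gap 0.998 F [-0.1  0.   0.1]
{'K': array([[288.07549705,   0.        , 259.96507353],
       [  0.        , 288.07549705, 187.81594828],
       [  0.        ,   0.        ,   1.        ]]), 'origin': array([0.43483052, 0.1373389 , 0.3739238 ]), 'orientation': array([0.69812892, 0.6977046 , 0.11362954, 0.11363373])}
```

View pics/w1.png

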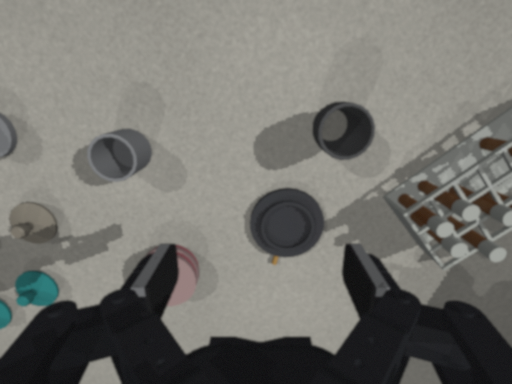

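The wrist picture shows the base at (287,222), the cup at (118,155) and the funnel at (344,130), with the rack on the right. I'll cross-check positions against the top camera.

```bash
cat > fit.py <<'E'
from h import *
def fitring(W,c,rin,rout,z0,z1,rng=.012,step=.0005):
    G=W.reshape(-1,3); G=G[~np.isnan(G[:,2])]; G=G[np.hypot(G[:,0]-c[0],G[:,1]-c[1])<rout+.03]
    hi=(G[:,2]>z0)&(G[:,2]<z1); b=[]
    for x in np.arange(c[0]-rng,c[0]+rng,step):
        for y in np.arange(c[1]-rng,c[1]+rng,step):
            r=np.hypot(G[:,0]-x,G[:,1]-y); b.append((np.sum(hi!=((r<rout)&(r>=rin))),x,y))
    b=np.array(sorted(b)[:10]); return b.mean(0).round(4), int(hi.sum())
E
python3 - <<'E'
from fit import *
I=camera_info("wrist")
d=np.load("w1.npy"); Ww=world(d,I); Ww[d==0]=np.nan
dt=np.load("top0.npy"); Wt=world(dt,camera_info("top")); Wt[dt==0]=np.nan
for n,c,ri,ro,z0,z1 in [("base rim",(.6103,.174),.0325,.037,.0145,.024),("base",(.6103,.174),0,.052,.005,.03),("cup",(.505,-.031),.024,.028,.05,.06),("funnel",(.4745,.227),.026,.03,.064,.076),("knob",(.605,-.175),0,.009,.034,.05),("boss",(.4816,-.1936),0,.016,.034,.048)]:
    print(n,"top",*fitring(Wt,c,ri,ro,z0,z1),"wrist",*(fitring(Ww,c,ri,ro,z0,z1) if n not in("knob","boss") else ()))
E
```

```text
base rim top [66.4     0.6105  0.174 ] 166 wrist [2.017e+02 6.095e-01 1.746e-01] 595
base top [77.6     0.6103  0.1742] 1235 wrist [160.2      0.6098   0.1746] 4052
cup top [ 4.430e+01  5.062e-01 -3.110e-02] 116 wrist [ 4.289e+02  5.059e-01 -3.170e-02] 677
funnel top [98.      0.4753  0.2287] 137 wrist [4.984e+02 4.741e-01 2.288e-01] 788
knob top [ 9.9     0.6064 -0.1765] 39 wrist
boss top [12.6     0.482  -0.1948] 130 wrist
```

```bash

python3 -m inch '[[-1,[0.05,-0.4,0],[0,0,0]],[-1,[0.115,-0.8,0.1],[0,0,0]],[-1,[0.115,-1,0.5],[0,0,0]],[-1,[0.115,-1,0.8],[0,0,0]]]'
python3 -m inch '[[-1,[0,-0.4,0],[0,0,0]],[-1,[0,-0.68,0],[0,0,0]],[-1,[0,-0.68,0.2],[0,0,0]],[-1,[0,-0.68,0.2],[0,0,0]],[-1,[0,-0.68,0.2],[0,0,0]]]'
python3 - <<'E'
from h import *
go([.5055,-.031,.018])
im,d=snapshot("wrist"); cv2.imwrite("pics/w2.png",im)
E
```

```text
t: 2.55
tcp_pos: [0.5054, 0.0368, 0.1508]
tool_rot: [-0.0, 1.0, -0.0, 0.001]
force: [-0.5, 1.1, -0.8]
finger_gap: 0.998
t: 3.05
tcp_pos: [0.5052, -0.0291, 0.1313]
tool_rot: [-0.002, 1.0, 0.0, -0.001]
force: [0.8, -1.1, 0.9]
finger_gap: 0.999
tcp [ 0.5052 -0.0291  0.1313] shift [-0.004 -0.02   1.133] turn [ 0.0001 -0.0002  0.0005] t 3.05 gap 0.999 F [ 0.8 -1.1  0.9]
```

View pics/w2.png

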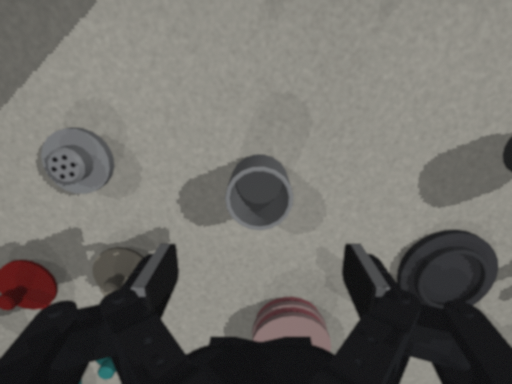

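The cup at (259,193) is centred between the fingers. I'll descend and grip.

```bash

python3 -m inch '[[-1,[0,-0.02,0.3],[0,0,0]],[-1,[0,-0.02,0.6],[0,0,0]],[-1,[0,-0.02,0.9],[0,0,0]],[-1,[0,-0.02,1],[0,0,0]],[-1,[0,-0.02,1],[0,0,0]]]'
python3 -m inch '[[-1,[0,0,0.12],[0,0,0]],[-1,[0,0,0.12],[0,0,0]],[0.2,[0,0,0.12],[0,0,0]],[0.5,[0,0,0.12],[0,0,0]],[0.7,[0,0,0.12],[0,0,0]],[0.7,[0,0,0.12],[0,0,0]],[0.7,[0,0,0.12],[0,0,0]],[0.7,[0,0,0.12],[0,0,0]],[0.7,[0,0,0.12],[0,0,0]],[0.7,[0,0,0.12],[0,0,0]]]' 40
python3 -c "
from h import *
go([.5055,-.031,.018])"
```

```text
t: 3.6
tcp_pos: [0.5054, -0.0319, 0.0307]
tool_rot: [-0.001, 1.0, 0.0, -0.001]
force: [0.3, 0.3, -0.7]
finger_gap: 1.005
t: 4.6
tcp_pos: [0.5062, -0.0327, 0.0204]
tool_rot: [-0.001, 1.0, -0.0, 0.001]
force: [-0.2, 2.6, 4.7]
finger_gap: 0.653
tcp [ 0.5062 -0.0327  0.0204] shift [0.007 0.017 0.024] turn [-0.      0.0002  0.0002] t 4.6 gap 0.653 F [-0.2  2.6  4.7]
```

```bash

python3 -m inch '[[0.7,[0,0,-0.2],[0,0,0]],[0.7,[0,0,-0.5],[0,0,0]],[0.7,[0,0.1,-0.8],[0,0,0]],[0.7,[0,0.4,-1],[0,0,0]],[0.7,[-0.3,0.7,-1],[0,0,0]],[0.7,[-0.6,1,-1],[0,0,0]],[0.7,[-0.6,1,-1],[0,0,0]]]'
python3 -m inch '[[0.7,[-0.2,0.3,0],[0,0,0]],[0.7,[-0.45,0.6,0],[0,0,0]],[0.7,[-0.45,0.9,0],[0,0,0]],[0.7,[-0.45,1,0],[0,0,0]],[0.7,[-0.45,1,0],[0,0,0]],[0.7,[-0.45,1,0],[0,0,0]]]'
python3 - <<'E'
from h import *
go([.610,.1744,.028])
im,d=snapshot("wrist"); cv2.imwrite("pics/w3.png",im); np.save("w3.npy",d)
im,d=snapshot("top"); cv2.imwrite("pics/t3.png",cv2.resize(im[130:280,120:320],None,fx=4,fy=4)); np.save("t3.npy",d)
E
```

```text
t: 5.3
tcp_pos: [0.5705, 0.0702, 0.1206]
tool_rot: [-0.003, 1.0, 0.0, 0.004]
force: [-0.2, 0.1, -1.6]
finger_gap: 0.647
t: 5.9
tcp_pos: [0.6095, 0.1664, 0.119]
tool_rot: [-0.001, 1.0, -0.0, -0.001]
force: [0.2, 0.1, -1.4]
finger_gap: 0.653
tcp [0.6095 0.1664 0.119 ] shift [-0.006  0.081  0.91 ] turn [-0.0002 -0.0003  0.0003] t 5.9 gap 0.653 F [ 0.2  0.1 -1.4]
```

View pics/w3.png

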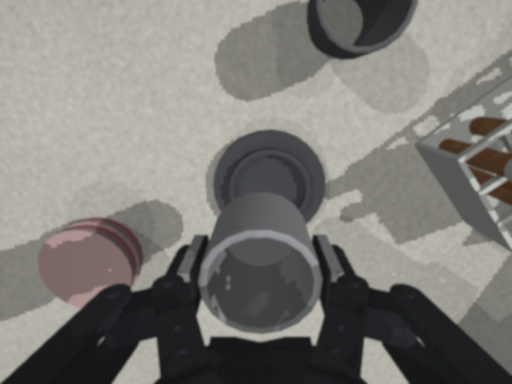

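View pics/t3.png

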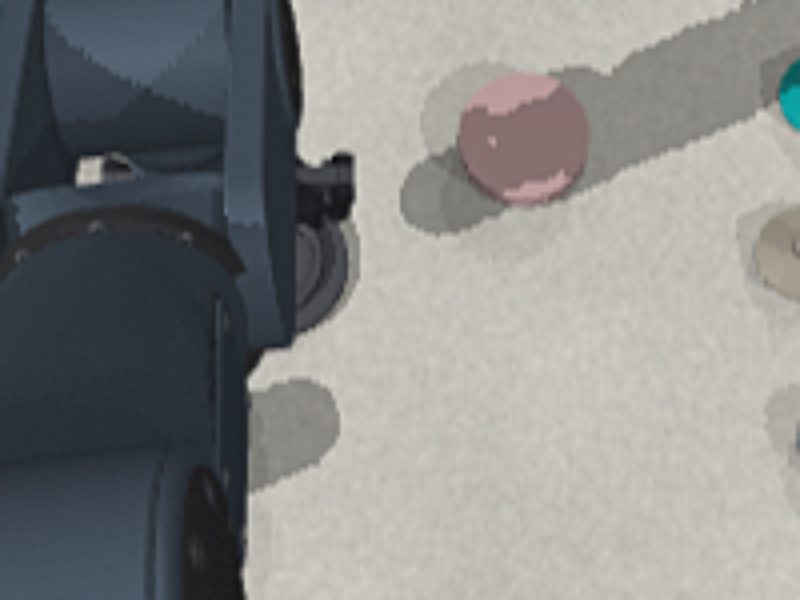

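The wrist picture shows the cup held upright, its rim at (261,280). The base is behind it at (270,185). I'll measure the cup's offset from the TCP.

```bash
python3 - <<'E'
from fit import *
I=camera_info("wrist"); d=np.load("w3.npy"); W=world(d,I); W[d==0]=np.nan
print("cup",fitring(W[220:340,190:335],(.6095,.1664),.024,.028,.148,.16))
P=W[225:330,195:328].reshape(-1,3); print(np.percentile(P[(P[:,2]>.13)&(P[:,2]<.17)][:,2],[5,50,95]))
print("base",fitring(W,(.610,.1744),0,.052,.005,.03))
E
```

```text
cup (array([3.4434e+03, 6.1060e-01, 1.6540e-01]), 4904)
[0.13257312 0.14947365 0.15469909]
base (array([3.6979e+04, 6.2180e-01, 1.6700e-01]), 6676)
```

```bash

python3 -m inch '[[0.7,[0,0.085,0],[0,0,0]],[0.7,[0,0.085,0.2],[0,0,0]],[0.7,[0,0.085,0.4],[0,0,0]],[0.7,[0,0.085,0.6],[0,0,0]],[0.7,[0,0.085,0.75],[0,0,0]],[0.7,[0,0.085,0.75],[0,0,0]],[0.7,[0,0.085,0.75],[0,0,0]],[0.7,[0,0.085,0.75],[0,0,0]]]'
python3 - <<'E'
from h import *
go([.610,.1744,.0305])
E
```

```text
t: 6.8
tcp_pos: [0.6115, 0.176, 0.0454]
tool_rot: [-0.001, 1.0, 0.0, 0.001]
force: [0.2, -0.1, -2.2]
finger_gap: 0.652
tcp [0.6115 0.176  0.0454] shift [ 0.015 -0.016  0.149] turn [0.     0.0003 0.0003] t 6.8 gap 0.652 F [ 0.2 -0.1 -2.2]
```

```bash

python3 -m inch '[[0.7,[0.01,-0.01,0.07],[0,0,0]],[0.7,[0.01,-0.01,0.11],[0,0,0]],[0.7,[0.01,-0.01,0.13],[0,0,0]],[0.7,[0.01,-0.01,0.14],[0,0,0]],[0.7,[0.01,-0.01,0.145],[0,0,0]],[0.7,[0.01,-0.01,0.145],[0,0,0]],[0.7,[0.01,-0.01,0.145],[0,0,0]],[0.7,[0.01,-0.01,0.145],[0,0,0]]]'
python3 - <<'E'
from h import *
for _ in range(1): go([.610,.1744,.0305])
E
```

```text
t: 7.6
tcp_pos: [0.6092, 0.1748, 0.0304]
tool_rot: [-0.001, 1.0, -0.0, -0.0]
force: [-3.2, 0.4, 5.4]
finger_gap: 0.651
tcp [0.6092 0.1748 0.0304] shift [-0.008 -0.004 -0.001] turn [-0.     -0.0001  0.0003] t 7.6 gap 0.651 F [-3.2  0.4  5.4]
```

Contact at the expected height (force z went from -2 to +5 N). I'll release and retreat straight up.

```bash

python3 -m inch '[[0.2,[0,0,0],[0,0,0]],[0,[0,0,0],[0,0,0]],[-0.6,[0,0,0],[0,0,0]],[-1,[0,0,0],[0,0,0]],[-1,[0,0,0],[0,0,0]],[-1,[0,0,-0.2],[0,0,0]],[-1,[0,0,-0.5],[0,0,0]],[-1,[0,0,-0.8],[0,0,0]],[-1,[0,0,-1],[0,0,0]],[-1,[0,0,-1],[0,0,0]]]'
python3 - <<'E'
from fit import *
go([.482,-.194,.12])
im,d=snapshot("wrist"); cv2.imwrite("pics/w4.png",im); np.save("w4.npy",d)
I=camera_info("wrist"); W=world(d,I); W[d==0]=np.nan
print("cup",fitring(W,(.6095,.1744),.024,.028,.060,.07))
P=W.reshape(-1,3); P=P[np.hypot(P[:,0]-.61,P[:,1]-.1744)<.028]; print(np.percentile(P[P[:,2]>.055][:,2],[10,50,90]), np.percentile(P[P[:,2]<.04][:,2],50))
E
```

```text
t: 8.6
tcp_pos: [0.6122, 0.1752, 0.1331]
tool_rot: [-0.001, 1.0, 0.0, 0.004]
force: [0.4, -0.3, 0.1]
finger_gap: 0.998
tcp [0.6122 0.1752 0.1331] shift [ 1.309 -3.69   0.118] turn [0.0001 0.0012 0.0003] t 8.6 gap 0.998 F [ 0.4 -0.3  0.1]
cup (array([1.415e+03, 6.154e-01, 1.747e-01]), 1093)
[0.0634067  0.21388147 0.22276044] 0.013567364128574122
```

View pics/w4.png

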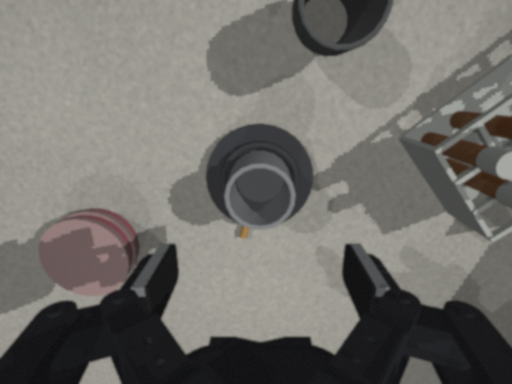

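The cup stands inside the rim at (260,188). I'll move to the support and re-measure the cup from the top camera on the way.

```bash

python3 -m inch '[[-1,[0.1,-0.4,-0.2],[0,0,0]],[-1,[0.2,-0.8,-0.2],[0,0,0]],[-1,[0.4,-1,-0.2],[0,0,0]],[-1,[0.4,-1,-0.2],[0,0,0]]]' >/dev/null
python3 -m inch '[[-1,[0.2,-0.4,0],[0,0,0]],[-1,[0.4,-0.8,0],[0,0,0]],[-1,[0.4,-1,0],[0,0,0]],[-1,[0.4,-1,0],[0,0,0]]]' >/dev/null
python3 -m inch '[[-1,[0.2,-0.4,0],[0,0,0]],[-1,[0.4,-0.8,0],[0,0,0]],[-1,[0.4,-1,0],[0,0,0]],[-1,[0.4,-1,0],[0,0,0]],[-1,[0.4,-1,0],[0,0,0]]]'
python3 - <<'E'
from fit import *
go([.482,-.194,.12])
I=camera_info("wrist");im,d=snapshot("wrist"); cv2.imwrite("pics/w5.png",im)
W=world(d,I); W[d==0]=np.nan
print("boss w",fitring(W,(.482,-.194),0,.016,.035,.048))
print("flange w",fitring(W,(.482,-.194),0.0,.03,.015,.048))
im,d=snapshot("top"); cv2.imwrite("pics/t5.png",im)
W=world(d,camera_info("top")); W[d==0]=np.nan
print("cup",fitring(W,(.6095,.1744),.024,.028,.055,.072)); print("rim",fitring(W,(.6095,.1744),.0325,.037,.0145,.024)); print("plate",fitring(W,(.6095,.1744),0,.052,.005,.08))
E
```

```text
t: 9.95
tcp_pos: [0.4904, -0.1244, 0.1492]
tool_rot: [-0.001, 1.0, 0.001, -0.0]
force: [-0.2, 1.2, 0.2]
finger_gap: 1.001
tcp [ 0.4904 -0.1244  0.1492] shift [ 0.085 -0.696  0.292] turn [ 0.0002 -0.0001  0.0002] t 9.95 gap 1.001 F [-0.2  1.2  0.2]
boss w (array([ 1.271e+03,  4.927e-01, -2.058e-01]), 899)
flange w (array([ 7.8353e+03,  4.7070e-01, -2.0570e-01]), 2976)
cup (array([74.8   ,  0.6101,  0.1749]), 138)
rim (array([170.1   ,   0.6104,   0.174 ]), 247)
plate (array([56.5   ,  0.6102,  0.174 ]), 1227)
```

View pics/w5.png

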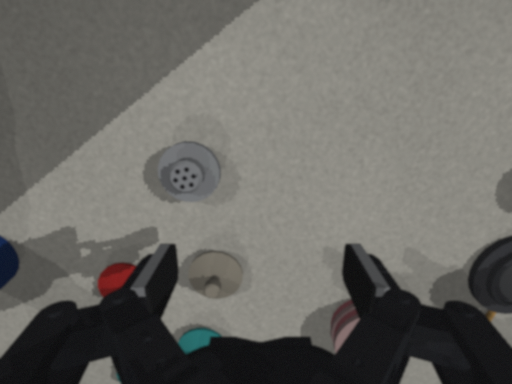

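View pics/t5.png

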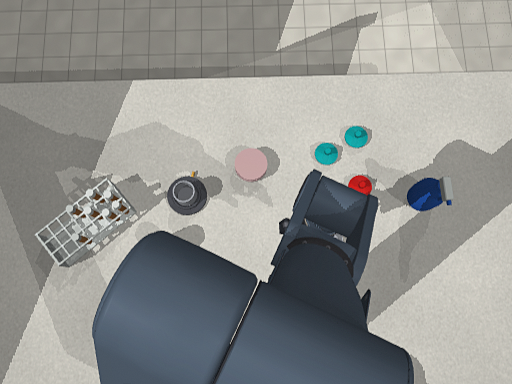

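```bash
python3 - <<'E'
from fit import *
I=camera_info("wrist");im,d=snapshot("wrist"); W=world(d,I); W[d==0]=np.nan
go([.482,-.194,.12])
print(W[178,186],W[150,186],W[60,400])
Q=W[140:205,155:222]
print("boss",fitring(Q,(.482,-.194),0,.016,.034,.05)); print("fl",fitring(Q,(.482,-.194),0,.030,.018,.05))
E
```

```text
tcp [ 0.4902 -0.1237  0.1495] shift [ 0.084 -0.703  0.294] turn [ 0.0001 -0.0001  0.0006] t 10.1 gap 1.002 F [-0.3 -0.2  0.8]
[ 0.4829703  -0.19126098  0.04000967] [ 0.46012676 -0.19319415  0.02481496] [0.37950918 0.0059832  0.00053209]
boss (array([85.8   ,  0.4831, -0.1948]), 909)
fl (array([ 2.521e+02,  4.824e-01, -1.944e-01]), 2935)
```

Support at (0.4825, -0.1945). I'll hover, then descend with the jaws partly closed, keeping the tips above the flange.

```bash

python3 -m inch '[[-0.4,[0.04,-0.4,0],[0,0,0]],[-0.4,[0.077,-0.7,0.3],[0,0,0]],[-0.4,[0.077,-0.708,0.6],[0,0,0]],[-0.4,[0.077,-0.708,0.9],[0,0,0]],[-0.4,[0.077,-0.708,0.9],[0,0,0]],[-0.4,[0.077,-0.708,0.9],[0,0,0]]]'
python3 - <<'E'
from fit import *
go([.4825,-.1945,.0255])
im,d=snapshot("wrist"); cv2.imwrite("pics/w6.png",im)
E
```

```text
t: 10.7
tcp_pos: [0.4825, -0.195, 0.0597]
tool_rot: [-0.002, 1.0, 0.0, -0.001]
force: [0.3, -0.1, -0.4]
finger_gap: 0.698
tcp [ 0.4825 -0.195   0.0597] shift [0.    0.005 0.342] turn [ 0.0001 -0.0002  0.0005] t 10.7 gap 0.698 F [ 0.3 -0.1 -0.4]
```

View pics/w6.png

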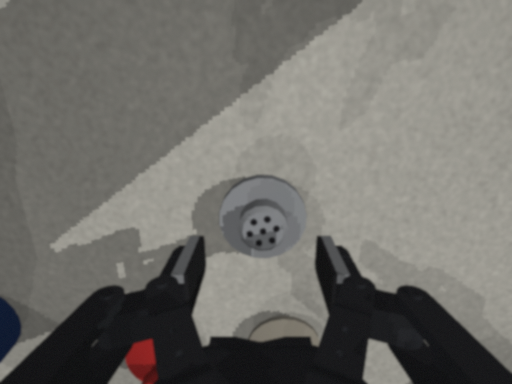

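The boss at (263,227) is centred between the jaws. I'll descend and close.

```bash

python3 -m inch '[[-0.2,[0,0,0.2],[0,0,0]],[-0.2,[0,0,0.3],[0,0,0]],[-0.2,[0,0,0.34],[0,0,0]],[-0.2,[0,0,0.34],[0,0,0]],[0.1,[0,0,0.34],[0,0,0]],[0.6,[0,0,0.34],[0,0,0]],[1,[0,0,0.34],[0,0,0]],[1,[0,0,0.34],[0,0,0]],[1,[0,0,0.34],[0,0,0]],[1,[0,0,0.34],[0,0,0]],[1,[0,0,0.34],[0,0,0]]]' 40
python3 - <<'E'
from fit import *
go([.4825,-.1945,.0255])
E
```

```text
t: 11.85
tcp_pos: [0.4827, -0.1961, 0.0268]
tool_rot: [-0.001, 1.0, -0.0, 0.0]
force: [0.1, 2.2, 5.7]
finger_gap: 0.353
tcp [ 0.4827 -0.1961  0.0268] shift [0.002 0.016 0.013] turn [-0.0001  0.0001  0.0003] t 11.85 gap 0.353 F [0.1 2.2 5.7]
```

```bash

python3 -m inch '[[1,[0,0,-0.2],[0,0,0]],[1,[0,0,-0.5],[0,0,0]],[1,[0,0,-0.8],[0,0,0]],[1,[0,0.3,-1],[0,0,0]],[1,[-0.1,0.7,-1],[0,0,0]],[1,[-0.3,1,-1],[0,0,0]],[1,[-0.3,1,-1],[0,0,0]]]'
python3 -m inch '[[1,[-0.2,0.4,-0.2],[0,0,0]],[1,[-0.4,0.8,-0.2],[0,0,0]],[1,[-0.4,1,-0.2],[0,0,0]],[1,[-0.4,1,-0.2],[0,0,0]]]'
python3 -m inch '[[1,[-0.2,0.4,0],[0,0,0]],[1,[-0.5,0.8,0],[0,0,0]],[1,[-0.55,1,0],[0,0,0]],[1,[-0.55,1,0],[0,0,0]]]'
python3 - <<'E'
from fit import *
go([.610,.1747,.09])
I=camera_info("wrist");im,d=snapshot("wrist"); cv2.imwrite("pics/w7.png",im); np.save("w7.npy",d)
W=world(d,I); W[d==0]=np.nan; np.save("W7.npy",W)
E
```

```text
t: 12.55
tcp_pos: [0.5138, -0.0931, 0.1263]
tool_rot: [-0.003, 1.0, 0.0, 0.001]
force: [0.1, 0.0, -1.8]
finger_gap: 0.35
t: 12.95
tcp_pos: [0.5515, 0.0061, 0.1455]
tool_rot: [-0.003, 1.0, 0.0, -0.001]
force: [0.1, -0.2, -2.7]
finger_gap: 0.353
t: 13.35
tcp_pos: [0.6076, 0.1052, 0.1452]
tool_rot: [-0.002, 1.0, 0.0, 0.0]
force: [0.0, -0.7, -2.1]
finger_gap: 0.343
tcp [0.6076 0.1052 0.1452] shift [-0.027  0.695  0.552] turn [0.     0.     0.0007] t 13.35 gap 0.343 F [ 0.  -0.7 -2.1]
```

View pics/w7.png

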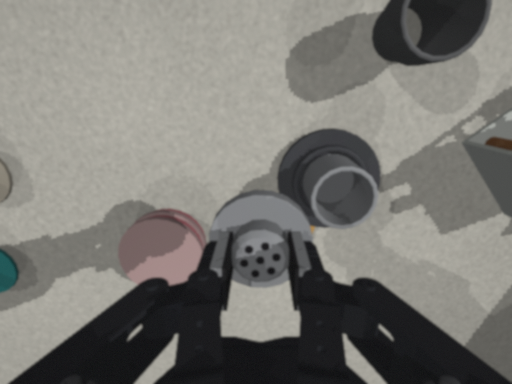

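```bash
python3 - <<'E'
from fit import *
W=np.load("W7.npy")
Q=W[185:290,205:318]; P=Q.reshape(-1,3)
print(np.percentile(W[240:280,242:280][...,2],[20,50,80]), np.median(W[195:210,240:280,2]))
B=W[222:284,232:288]; print("boss",fitring(B,(.6076,.1052),0,.016,.152,.166))
C=W[145:230,298:385]; print("cup",fitring(C,(.610,.1747),.024,.028,.058,.072))
E
```

```text
[nan nan nan] nan
boss (array([3.060e+02, 6.082e-01, 1.049e-01]), 2564)
cup (array([7.093e+02, 6.097e-01, 1.752e-01]), 1264)
```

The support is held level, with the boss at (261,262). Its centre matches the TCP. Next: above the cup, then lower slowly.

```bash

python3 -m inch '[[1,[-0.02,0.4,0],[0,0,0]],[1,[-0.02,0.7,0],[0,0,0]],[1,[-0.02,0.7,0.2],[0,0,0]],[1,[-0.02,0.7,0.4],[0,0,0]],[1,[-0.02,0.7,0.42],[0,0,0]],[1,[-0.02,0.7,0.42],[0,0,0]],[1,[-0.02,0.7,0.42],[0,0,0]]]'
python3 - <<'E'
from fit import *
go([.6095,.175,.0785])
I=camera_info("wrist");im,d=snapshot("wrist"); cv2.imwrite("pics/w8.png",im)
E
```

```text
t: 14.1
tcp_pos: [0.6095, 0.1728, 0.1046]
tool_rot: [-0.0, 1.0, -0.0, 0.001]
force: [0.7, 0.0, -1.6]
finger_gap: 0.353
tcp [0.6095 0.1728 0.1046] shift [-0.     0.022  0.261] turn [-0.      0.0002  0.    ] t 14.1 gap 0.353 F [ 0.7  0.  -1.6]
```

View pics/w8.png

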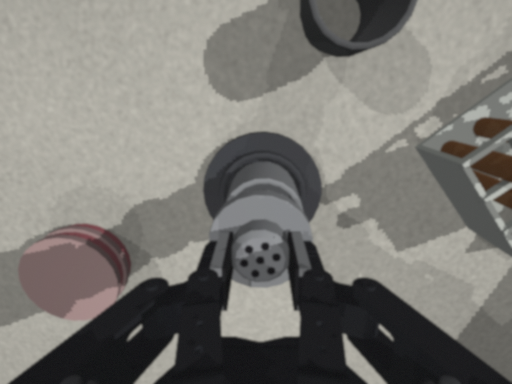

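```bash

python3 -m inch '[[1,[0,0.015,0],[0,0,0]],[1,[0,0.015,0.05],[0,0,0]],[1,[0,0.015,0.1],[0,0,0]],[1,[0,0.015,0.1],[0,0,0]],[1,[0,0.015,0.1],[0,0,0]]]'
python3 -m inch '[[1,[0,0,0.04],[0,0,0]],[1,[0,0,0.08],[0,0,0]],[1,[0,0,0.12],[0,0,0]],[1,[0,0,0.14],[0,0,0]],[1,[0,0,0.14],[0,0,0]]]'
python3 - <<'E'
from fit import *
go([.6095,.175,.0778])
E
```

```text
t: 14.65
tcp_pos: [0.6085, 0.1757, 0.0934]
tool_rot: [-0.001, 1.0, -0.0, -0.0]
force: [-0.6, -1.2, -1.3]
finger_gap: 0.35
t: 15.15
tcp_pos: [0.6085, 0.1755, 0.0792]
tool_rot: [-0.001, 1.0, -0.0, -0.001]
force: [-0.6, 0.5, -2.0]
finger_gap: 0.348
tcp [0.6085 0.1755 0.0792] shift [-0.01  -0.005  0.014] turn [-0.     -0.0002  0.0003] t 15.15 gap 0.348 F [-0.6  0.5 -2. ]
```

The plug is inside the mouth with no contact yet. I'll lower the last ~2 mm.

```bash

python3 -m inch '[[1,[-0.01,0,0.01],[0,0,0]],[1,[-0.01,0,0.015],[0,0,0]],[1,[-0.01,0,0.015],[0,0,0]],[1,[-0.01,0,0.015],[0,0,0]]]'
```

```text
t: 15.55
tcp_pos: [0.6099, 0.1756, 0.0784]
tool_rot: [-0.001, 1.0, -0.0, 0.0]
force: [-0.7, 0.2, -1.8]
finger_gap: 0.347
```

```bash

python3 -m inch '[[1,[0,0,0.01],[0,0,0]],[1,[0,0,0.015],[0,0,0]],[1,[0,0,0.02],[0,0,0]],[1,[0,0,0.02],[0,0,0]]]'
```

```text
t: 15.95
tcp_pos: [0.6102, 0.1755, 0.0778]
tool_rot: [-0.001, 1.0, -0.0, 0.001]
force: [-2.6, 0.2, 7.3]
finger_gap: 0.346
```

Seated at the expected height with contact. I'll release and go up.

```bash

python3 -m inch '[[0.2,[0,0,0],[0,0,0]],[0,[0,0,0],[0,0,0]],[-0.3,[0,0,0],[0,0,0]],[-0.3,[0,0,-0.01],[0,0,0]],[-0.3,[0,0,-0.2],[0,0,0]],[-0.3,[0,0,-0.5],[0,0,0]],[-0.6,[0,0,-0.8],[0,0,0]],[-1,[0,0,-0.9],[0,0,0]],[-1,[0,0,-0.9],[0,0,0]]]'
python3 - <<'E'
from fit import *
go([.4745,.228,.15])
I=camera_info("wrist");im,d=snapshot("wrist"); cv2.imwrite("pics/w9.png",im)
W=world(d,I); W[d==0]=np.nan; np.save("W9.npy",W)
E
```

```text
t: 16.85
tcp_pos: [0.6109, 0.1758, 0.168]
tool_rot: [-0.001, 1.0, 0.0, 0.002]
force: [0.3, 0.2, -0.3]
finger_gap: 1.002
tcp [0.6109 0.1758 0.168 ] shift [1.364 0.525 0.175] turn [0.0001 0.0006 0.0003] t 16.85 gap 1.002 F [ 0.3  0.2 -0.3]
```

View pics/w9.png

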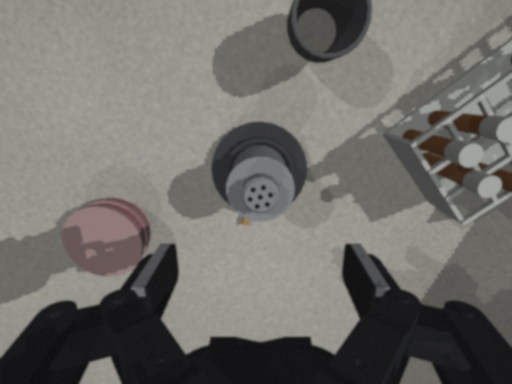

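```bash
python3 - <<'E'
from fit import *
W=np.load("W9.npy"); Q=W[130:228,205:312]
print("boss",fitring(Q,(.610,.175),0,.016,.083,.1)); print("flange",fitring(Q,(.610,.175),0,.03,.066,.1))
print("boss z",np.nanmedian(W[185:206,250:272,2]),"flange z",np.nanmedian(W[162:168,250:272,2]))
F=W[0:65,280:375]; print("funnel",fitring(F,(.4745,.228),.026,.03,.063,.077))
E
```

```text
boss (array([104.8   ,   0.6102,   0.1752]), 1139)
flange (array([3.720e+02, 6.124e-01, 1.748e-01]), 3586)
boss z 0.09114178359880794 flange z 0.07503073786824682
funnel (array([6.422e+02, 4.741e-01, 2.280e-01]), 1014)
```

The support is seated: boss top at 91 mm and flange at 75 mm, both as expected. The funnel is at (0.4742, 0.228).

```bash

python3 -m inch '[[-1,[0.3,0.1,0],[0,0,0]],[-1,[0.6,0.3,0],[0,0,0]],[-1,[0.9,0.52,0],[0,0,0]],[-1,[1,0.52,0],[0,0,0]],[-1,[1,0.52,0],[0,0,0]]]'
python3 -m inch '[[-1,[0.3,0,0],[0,0,0]],[-1,[0.365,0,0.2],[0,0,0]],[-1,[0.365,0,0.4],[0,0,0]],[-1,[0.365,0,0.5],[0,0,0]],[-1,[0.365,0,0.5],[0,0,0]],[-1,[0.365,0,0.5],[0,0,0]]]'
python3 - <<'E'
from fit import *
go([.4742,.228,.032])
I=camera_info("wrist");im,d=snapshot("wrist"); cv2.imwrite("pics/w10.png",im)
W=world(d,I); W[d==0]=np.nan; np.save("W10.npy",W)
E
```

```text
t: 17.4
tcp_pos: [0.507, 0.2275, 0.1647]
tool_rot: [-0.002, 1.0, -0.001, -0.002]
force: [1.1, -0.6, -0.8]
finger_gap: 1.002
t: 18.0
tcp_pos: [0.4744, 0.227, 0.1161]
tool_rot: [-0.0, 1.0, -0.0, 0.0]
force: [-0.2, -0.5, 1.0]
finger_gap: 1.001
tcp [0.4744 0.227  0.1161] shift [0.002 0.01  0.841] turn [-0.      0.0001  0.0001] t 18.0 gap 1.001 F [-0.2 -0.5  1. ]
```

View pics/w10.png

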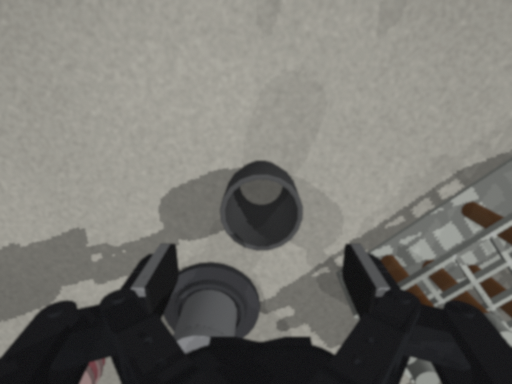

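```bash
python3 - <<'E'
from fit import *
dt=np.load("top0.npy"); W=world(dt,camera_info("top")); W[dt==0]=np.nan
P=W[160:290,20:150].reshape(-1,3); P=P[P[:,2]>.03]; P=P[np.hypot(P[:,0]-.474,P[:,1]-.228)>.045]
r=np.hypot(P[:,0]-.474,P[:,1]-.228); i=np.argsort(r)[:5]; print(r[i],P[i])
W=np.load("W10.npy"); print("funnel",fitring(W[150:255,210:312],(.4745,.228),.026,.03,.064,.076))
E
```

```text
[0.12427659 0.12446881 0.1247029  0.12474379 0.12504698] [[0.57094186 0.30576212 0.04495905]
 [0.56828956 0.30925246 0.05986074]
 [0.56750261 0.31051105 0.06431577]
 [0.57070951 0.30679267 0.06006475]
 [0.57100456 0.30691047 0.03074543]]
funnel (array([1.0969e+03, 4.7620e-01, 2.2740e-01]), 1630)
```

The rack is 124 mm from the funnel's centre, so there's room. I'll descend and grip the funnel (40 N).

```bash

python3 -m inch '[[-1,[0,0.01,0.3],[0,0,0]],[-1,[0,0.01,0.6],[0,0,0]],[-1,[0,0.01,0.84],[0,0,0]],[-1,[0,0.01,0.84],[0,0,0]],[-0.6,[0,0.01,0.84],[0,0,0]],[-0.3,[0,0.01,0.84],[0,0,0]],[0,[0,0.01,0.84],[0,0,0]],[0.5,[0,0.01,0.84],[0,0,0]],[0.5,[0,0.01,0.84],[0,0,0]],[0.5,[0,0.01,0.84],[0,0,0]]]' 40
python3 -m inch '[[0.5,[0,0,-0.2],[0,0,0]],[0.5,[0,0,-0.5],[0,0,0]],[0.5,[0,0,-0.8],[0,0,0]],[0.5,[0,0,-1],[0,0,0]],[0.5,[0,0,-1],[0,0,0]]]'
python3 - <<'E'
from fit import *
go([.6,.175,.032])
I=camera_info("wrist");im,d=snapshot("wrist"); cv2.imwrite("pics/w11.png",im)
W=world(d,I); W[d==0]=np.nan; np.save("W11.npy",W)
E
```

```text
t: 19.05
tcp_pos: [0.4746, 0.2288, 0.034]
tool_rot: [-0.001, 1.0, 0.001, 0.002]
force: [-0.3, 0.0, 7.1]
finger_gap: 0.69
t: 19.55
tcp_pos: [0.4752, 0.2289, 0.1353]
tool_rot: [-0.001, 1.0, 0.001, 0.004]
force: [0.4, -0.3, -1.3]
finger_gap: 0.691
tcp [0.4752 0.2289 0.1353] shift [-1.24  -0.543  1.041] turn [0.0003 0.0011 0.0003] t 19.55 gap 0.691 F [ 0.4 -0.3 -1.3]
```

View pics/w11.png

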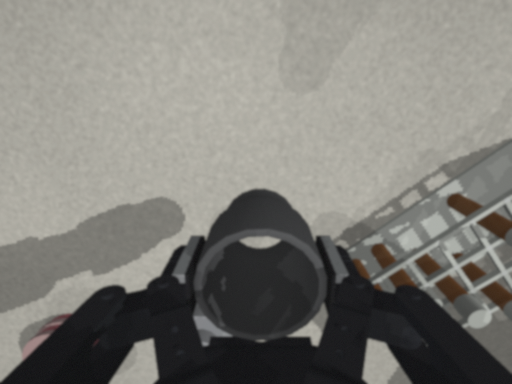

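The funnel is held upright, its rim at (261,285). I'll measure its offset, lift a little and move over the stack.

```bash
python3 - <<'E'
from fit import *
W=np.load("W11.npy"); Q=W[225:342,190:330]
print(fitring(Q,(.475,.229),.026,.03,.165,.177))
P=Q.reshape(-1,3); P=P[(P[:,2]>.160)&(P[:,2]<.18)]; print(np.percentile(P[:,2],[50,90,97]),len(P))
E
python3 -m inch '[[0.5,[0,0,-0.2],[0,0,0]],[0.5,[-0.2,-0.1,-0.25],[0,0,0]],[0.5,[-0.5,-0.3,-0.25],[0,0,0]],[0.5,[-0.8,-0.54,-0.25],[0,0,0]],[0.5,[-1,-0.54,-0.25],[0,0,0]],[0.5,[-1,-0.54,-0.25],[0,0,0]]]'
python3 -m inch '[[0.5,[-0.2,0,0],[0,0,0]],[0.5,[-0.35,0,0],[0,0,0]],[0.5,[-0.35,0,0],[0,0,0]],[0.5,[-0.35,0,0],[0,0,0]],[0.5,[-0.35,0,0],[0,0,0]]]'
python3 - <<'E'
from fit import *
go([.610,.1752,.109])
I=camera_info("wrist");im,d=snapshot("wrist"); cv2.imwrite("pics/w12.png",im)
W=world(d,I); W[d==0]=np.nan; np.save("W12.npy",W)
Q=W[225:342,190:330]
print(fitring(Q,(.61,.175),.026,.03,.188,.203))
im,d=snapshot("scene"); cv2.imwrite("pics/s12.png",cv2.resize(im[100:230,220:400],None,fx=4,fy=4))
E
```

```text
(array([3.4128e+03, 4.7660e-01, 2.2850e-01]), 5069)
[0.17009408 0.17163701 0.17330497] 6451
t: 20.2
tcp_pos: [0.5758, 0.1733, 0.1556]
tool_rot: [0.0, 1.0, -0.0, 0.0]
force: [-0.0, -0.2, -1.4]
finger_gap: 0.692
t: 20.7
tcp_pos: [0.6061, 0.1749, 0.1564]
tool_rot: [-0.001, 1.0, -0.0, -0.002]
force: [-0.3, 0.3, -1.8]
finger_gap: 0.687
tcp [0.6061 0.1749 0.1564] shift [-0.041  0.003  0.474] turn [-0.     -0.0006  0.0004] t 20.7 gap 0.687 F [-0.3  0.3 -1.8]
(array([2.7461e+03, 6.0770e-01, 1.7460e-01]), 4484)
```

View pics/w12.png

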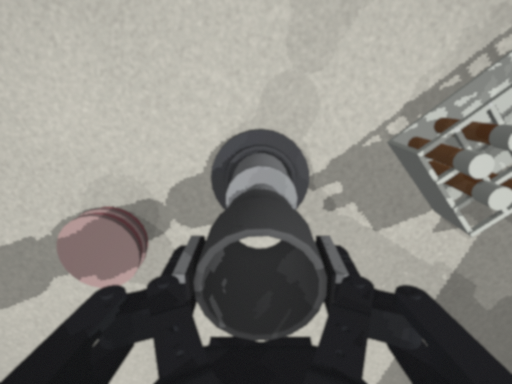

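View pics/s12.png

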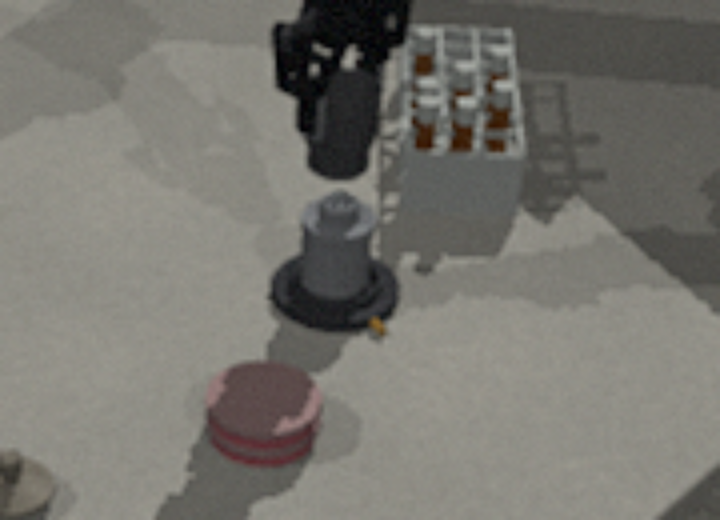

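```bash

python3 -m inch '[[0.5,[-0.03,0,0],[0,0,0]],[0.5,[-0.03,0,0],[0,0,0]],[0.5,[-0.03,0,0.1],[0,0,0]],[0.5,[-0.03,0,0.2],[0,0,0]],[0.5,[-0.03,0,0.25],[0,0,0]],[0.5,[-0.03,0,0.25],[0,0,0]],[0.5,[-0.03,0,0.25],[0,0,0]]]'
python3 - <<'E'
from fit import *
go([.6092,.1752,.109])
I=camera_info("wrist");im,d=snapshot("wrist"); cv2.imwrite("pics/w13.png",cv2.resize(im[110:350,150:370],None,fx=2.4,fy=2.4))
E
```

```text
t: 21.5
tcp_pos: [0.6112, 0.1746, 0.1319]
tool_rot: [-0.001, 1.0, -0.0, -0.0]
force: [-0.2, -0.3, -1.5]
finger_gap: 0.69
tcp [0.6112 0.1746 0.1319] shift [0.019 0.006 0.229] turn [-0.     -0.0001  0.0003] t 21.5 gap 0.69 F [-0.2 -0.3 -1.5]
```

View pics/w13.png

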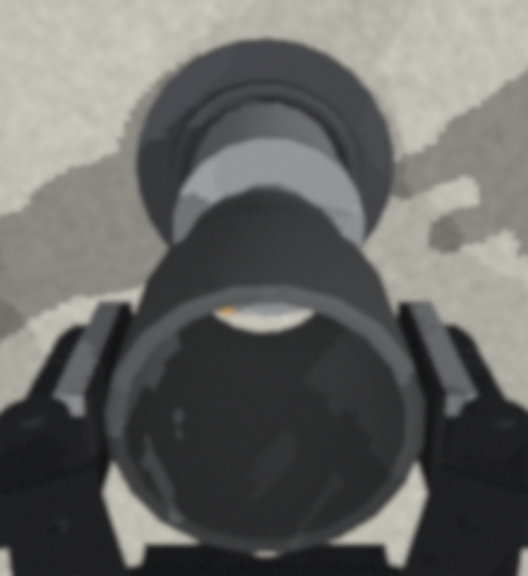

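```bash

python3 -m inch '[[0.5,[0.015,0.005,0],[0,0,0]],[0.5,[0.015,0.005,0.05],[0,0,0]],[0.5,[0.015,0.005,0.1],[0,0,0]],[0.5,[0.015,0.005,0.12],[0,0,0]],[0.5,[0.015,0.005,0.12],[0,0,0]],[0.5,[0.015,0.005,0.12],[0,0,0]]]'
python3 -c "
from h import *
go([.6092,.1752,.109])"
```

```text
t: 22.15
tcp_pos: [0.6098, 0.1751, 0.1202]
tool_rot: [-0.001, 1.0, -0.0, -0.0]
force: [0.7, -0.5, -0.5]
finger_gap: 0.685
tcp [0.6098 0.1751 0.1202] shift [0.006 0.001 0.112] turn [-0.     -0.      0.0003] t 22.15 gap 0.685 F [ 0.7 -0.5 -0.5]
```

The neck is past the top of the boss with no contact. I'll continue down.

```bash

python3 -m inch '[[0.5,[0,0,0.03],[0,0,0]],[0.5,[0,0,0.06],[0,0,0]],[0.5,[0,0,0.09],[0,0,0]],[0.5,[0,0,0.1],[0,0,0]],[0.5,[0,0,0.1],[0,0,0]]]'
python3 -m inch '[[0.5,[0,0,0.01],[0,0,0]],[0.5,[0,0,0.015],[0,0,0]],[0.5,[0,0,0.015],[0,0,0]],[0.5,[0,0,0.015],[0,0,0]]]'
python3 -c "
from h import *
go([.6092,.1752,.109])"
```

```text
t: 22.65
tcp_pos: [0.6096, 0.1751, 0.11]
tool_rot: [-0.001, 1.0, -0.0, -0.0]
force: [0.2, -1.3, -0.9]
finger_gap: 0.693
t: 23.05
tcp_pos: [0.61, 0.1751, 0.1092]
tool_rot: [-0.001, 1.0, 0.0, 0.0]
force: [-0.5, -0.5, 0.7]
finger_gap: 0.69
tcp [0.61   0.1751 0.1092] shift [0.008 0.001 0.002] turn [0.     0.0001 0.0003] t 23.05 gap 0.69 F [-0.5 -0.5  0.7]
```

```bash

python3 -m inch '[[0.5,[0,0,0.01],[0,0,0]],[0.5,[0,0,0.015],[0,0,0]],[0.5,[0,0,0.015],[0,0,0]],[0.5,[0,0,0.015],[0,0,0]]]'
```

```text
t: 23.45
tcp_pos: [0.6103, 0.1752, 0.1091]
tool_rot: [-0.001, 1.0, 0.0, 0.001]
force: [-1.7, 0.1, 8.6]
finger_gap: 0.69
```

Contact at TCP z = 109 mm, as expected. I'll release and lift.

```bash

python3 -m inch '[[0,[0,0,0],[0,0,0]],[-0.5,[0,0,0],[0,0,0]],[-1,[0,0,0],[0,0,0]],[-1,[0,0,0],[0,0,0]],[-1,[0,0,0],[0,0,0]],[-1,[0,0,-0.2],[0,0,0]],[-1,[0,0,-0.5],[0,0,0]],[-1,[0,0,-0.8],[0,0,0]],[-1,[0,0,-1],[0,0,0]],[-1,[0,0,-1],[0,0,0]],[-1,[0,0,-1],[0,0,0]]]'
python3 - <<'E'
from fit import *
go([.6055,-.176,.024])
I=camera_info("wrist");im,d=snapshot("wrist"); cv2.imwrite("pics/w14.png",im)
W=world(d,I); W[d==0]=np.nan; np.save("W14.npy",W)
E
```

```text
t: 24.55
tcp_pos: [0.6096, 0.1751, 0.207]
tool_rot: [-0.001, 1.0, -0.0, -0.0]
force: [0.2, 1.1, -0.8]
finger_gap: 1.0
tcp [0.6096 0.1751 0.207 ] shift [ 0.047 -3.51   1.83 ] turn [-0.     -0.      0.0003] t 24.55 gap 1.0 F [ 0.2  1.1 -0.8]
```

View pics/w14.png

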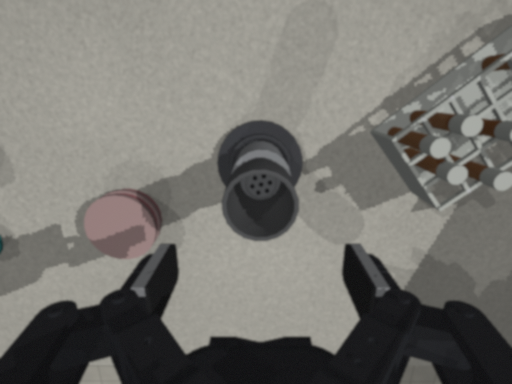

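The funnel stands on the stack, rim at (260,205), with the perforated boss visible inside. Next I'll measure it and go to the lid.

```bash
python3 - <<'E'
from fit import *
W=np.load("W14.npy"); Q=W[155:245,215:305]
print(fitring(Q,(.61,.175),.026,.03,.137,.153))
P=Q.reshape(-1,3); P=P[(P[:,2]>.13)]; print(np.percentile(P[:,2],[50,90,97]))
r=np.nanmedian
print("rim z left/right/top/bottom",r(W[200:210,222:227,2]),r(W[200:210,294:298,2]),r(W[170:174,255:265,2]),r(W[236:239,255:265,2]))
E
python3 -m inch '[[-1,[0,-0.4,0],[0,0,0]],[-1,[0,-0.8,0],[0,0,0]],[-1,[0,-1,0],[0,0,0]],[-1,[0,-1,0],[0,0,0]]]' >/dev/null
python3 -m inch '[[-1,[0,-0.4,0],[0,0,0]],[-1,[0,-0.8,0],[0,0,0]],[-1,[0.05,-1,0],[0,0,0]],[-1,[0.05,-1,0],[0,0,0]]]' >/dev/null
python3 -m inch '[[-0.8,[0,-0.4,0.2],[0,0,0]],[-0.6,[0,-0.8,0.4],[0,0,0]],[-0.4,[0,-1,0.5],[0,0,0]],[-0.4,[0,-1,0.5],[0,0,0]],[-0.4,[0,-1,0.5],[0,0,0]],[-0.4,[0,-1,0.5],[0,0,0]]]'
python3 - <<'E'
from fit import *
go([.6055,-.176,.024])
I=camera_info("wrist");im,d=snapshot("wrist"); cv2.imwrite("pics/w15.png",im)
W=world(d,I); W[d==0]=np.nan; np.save("W15.npy",W)
im,d=snapshot("top"); cv2.imwrite("pics/t15.png",im); Wt=world(d,camera_info("top")); Wt[d==0]=np.nan
print("funnel top",fitring(Wt,(.61,.175),.026,.03,.137,.153))
E
```

```text
(array([1.0048e+03, 6.1170e-01, 1.7440e-01]), 1545)
[0.14397816 0.14541964 0.14584205]
rim z left/right/top/bottom 0.14482584714925745 0.14505952232610478 0.14493920269313082 0.14451931482180475
t: 26.0
tcp_pos: [0.6056, -0.123, 0.1574]
tool_rot: [-0.002, 1.0, 0.0, -0.0]
force: [-0.4, -0.4, -0.2]
finger_gap: 0.7
tcp [ 0.6056 -0.123   0.1574] shift [ 0.002 -0.531  1.334] turn [ 0.0001 -0.      0.0005] t 26.0 gap 0.7 F [-0.4 -0.4 -0.2]
funnel top (array([121.8   ,   0.6113,   0.1758]), 148)
```

View pics/w15.png

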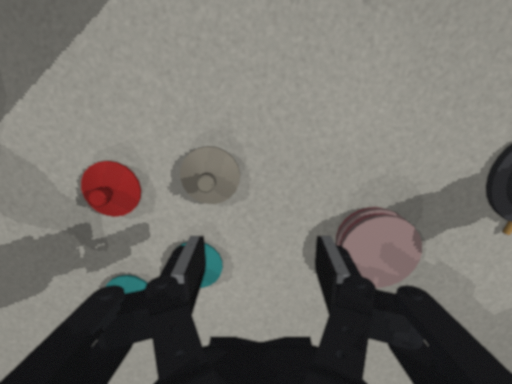

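The funnel is level, with its rim at 145 mm all round. The beige lid is at (206,182). I'll fit its knob.

```bash
python3 - <<'E'
from fit import *
W=np.load("W15.npy")
print("knob",fitring(W[165:200,188:225],(.6055,-.176),0,.009,.034,.05)); print("flange",fitring(W[140:212,165:247],(.6055,-.176),0,.031,.007,.05))
print(np.median(W[178:186,202:210],axis=(0,1)))
E
```

```text
knob (array([90.8   ,  0.6063, -0.1756]), 291)
flange (array([146.6   ,   0.6062,  -0.1758]), 2713)
[ 0.60350129 -0.17407869  0.04212308]
```

```bash

python3 -m inch '[[-0.2,[-0.003,-0.4,0],[0,0,0]],[-0.2,[-0.003,-0.527,0.3],[0,0,0]],[-0.2,[-0.003,-0.527,0.6],[0,0,0]],[-0.2,[-0.003,-0.527,0.9],[0,0,0]],[-0.2,[-0.003,-0.527,0.9],[0,0,0]],[-0.2,[-0.003,-0.527,0.9],[0,0,0]]]'
python3 - <<'E'
from fit import *
go([.606,-.1757,.024])
im,d=snapshot("wrist"); cv2.imwrite("pics/w16.png",im)
E
```

```text
t: 26.7
tcp_pos: [0.606, -0.1768, 0.0677]
tool_rot: [-0.001, 1.0, 0.0, -0.0]
force: [-0.3, -0.2, 0.1]
finger_gap: 0.595
tcp [ 0.606  -0.1768  0.0677] shift [-0.     0.011  0.437] turn [ 0.     -0.      0.0004] t 26.7 gap 0.595 F [-0.3 -0.2  0.1]
```

View pics/w16.png

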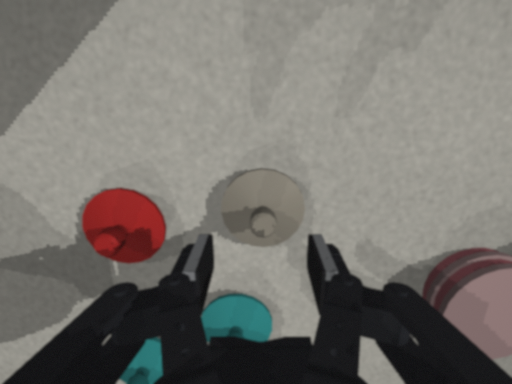

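The lid's knob at (263,222) is centred between the jaws. I'll descend and grip.

```bash

python3 -m inch '[[-0.2,[0,0.01,0.2],[0,0,0]],[-0.2,[0,0.01,0.4],[0,0,0]],[-0.2,[0,0.01,0.43],[0,0,0]],[-0.2,[0,0.01,0.43],[0,0,0]],[0.2,[0,0.01,0.43],[0,0,0]],[0.6,[0,0.01,0.43],[0,0,0]],[1,[0,0.01,0.43],[0,0,0]],[1,[0,0.01,0.43],[0,0,0]],[1,[0,0.01,0.43],[0,0,0]],[1,[0,0.01,0.43],[0,0,0]],[1,[0,0.01,0.43],[0,0,0]],[1,[0,0.01,0.43],[0,0,0]]]' 40
python3 -m inch '[[1,[0,0,-0.2],[0,0,0]],[1,[0,0,-0.5],[0,0,0]],[1,[0,0,-0.8],[0,0,0]],[1,[0,0,-1],[0,0,0]],[1,[0,0,-1],[0,0,0]]]'
python3 -m inch '[[1,[0,0.3,-0.4],[0,0,0]],[1,[0,0.7,-0.7],[0,0,0]],[1,[0,1,-0.7],[0,0,0]],[1,[0,1,-0.7],[0,0,0]]]'
python3 -m inch '[[1,[0,0.4,0],[0,0,0]],[1,[0,0.8,0],[0,0,0]],[1,[0,1,0],[0,0,0]],[1,[0,1,0],[0,0,0]],[1,[0,1,0],[0,0,0]]]'
python3 - <<'E'
from fit import *
go([.6105,.175,.159])
I=camera_info("wrist");im,d=snapshot("wrist"); cv2.imwrite("pics/w17.png",im); W=world(d,I); W[d==0]=np.nan; np.save("W17.npy",W)
E
```

```text
t: 27.95
tcp_pos: [0.6067, -0.1769, 0.0256]
tool_rot: [-0.001, 1.0, -0.0, 0.001]
force: [0.5, 1.3, 5.9]
finger_gap: 0.187
t: 28.45
tcp_pos: [0.6077, -0.1776, 0.1274]
tool_rot: [-0.001, 1.0, -0.002, 0.003]
force: [-0.1, 0.0, -0.8]
finger_gap: 0.187
t: 28.85
tcp_pos: [0.6045, -0.0726, 0.1939]
tool_rot: [-0.003, 1.0, 0.001, -0.001]
force: [-0.4, -0.2, -1.6]
finger_gap: 0.188
t: 29.35
tcp_pos: [0.6048, 0.023, 0.1928]
tool_rot: [-0.001, 1.0, -0.0, -0.001]
force: [-0.7, -0.2, -0.8]
finger_gap: 0.188
tcp [0.6048 0.023  0.1928] shift [-0.062  1.52   0.337] turn [-0.0001 -0.0004  0.0004] t 29.35 gap 0.188 F [-0.7 -0.2 -0.8]
```

View pics/w17.png

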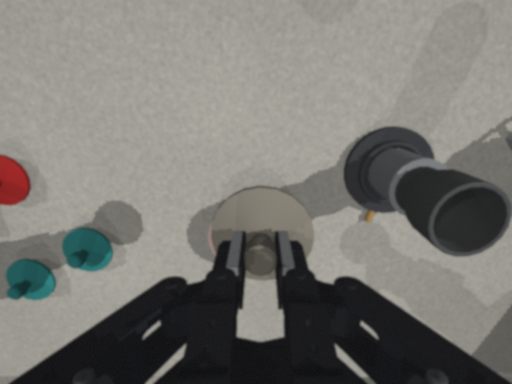

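The lid is held level at (261,232); the stack's funnel rim is at (466,217). I'll measure both.

```bash
python3 - <<'E'
from fit import *
W=np.load("W17.npy")
Q=W[182:232,205:318]; P=Q.reshape(-1,3); P=P[(P[:,2]>.172)&(P[:,2]<.19)]; r=np.hypot(P[:,0]-.6048,P[:,1]-.023)
h=cv2.convexHull(np.ascontiguousarray(P[:,:2],dtype=np.float32))[:,0]; h=h[h[:,0]<.600]; print("flange arc",circ(h),len(P),np.percentile(P[:,2],[5,50,95]))
L=P[P[:,1]<.01];Rr=P[P[:,1]>.036]; print("left/right z",np.median(L[:,2]),np.median(Rr[:,2]))
print("funnel",fitring(W[165:258,395:512],(.6105,.175),.026,.03,.137,.153))
E
```

```text
flange arc (array([0.60338096, 0.0236094 ]), np.float64(0.030359253241215845)) 3691 [0.18067383 0.18416364 0.18772893]
left/right z 0.18237603355992058 0.18423395861086417
funnel (array([2.0167e+03, 6.1130e-01, 1.7570e-01]), 2369)
```

```bash

python3 -m inch '[[1,[-0.06,0.4,0],[0,0,0]],[1,[-0.06,0.8,0],[0,0,0]],[1,[-0.06,1,0],[0,0,0]],[1,[-0.06,1,0],[0,0,0]]]' >/dev/null
python3 -m inch '[[1,[0,0.3,0],[0,0,0]],[1,[0,0.52,0],[0,0,0]],[1,[0,0.52,0],[0,0,0]],[1,[0,0.52,0.1],[0,0,0]],[1,[0,0.52,0.1],[0,0,0]],[1,[0,0.52,0.1],[0,0,0]]]'
python3 - <<'E'
from fit import *
go([.6112,.1752,.1606])
I=camera_info("wrist");im,d=snapshot("wrist"); cv2.imwrite("pics/w18.png",im)
im,d=snapshot("scene"); cv2.imwrite("pics/s18.png",cv2.resize(im[80:210,220:400],None,fx=4,fy=4))
E
```

```text
t: 30.4
tcp_pos: [0.6109, 0.1736, 0.1834]
tool_rot: [0.0, 1.0, -0.0, -0.001]
force: [0.1, 0.7, -0.0]
finger_gap: 0.183
tcp [0.6109 0.1736 0.1834] shift [-0.004  0.016  0.228] turn [-0.0001 -0.0003 -0.    ] t 30.4 gap 0.183 F [ 0.1  0.7 -0. ]
```

View pics/w18.png

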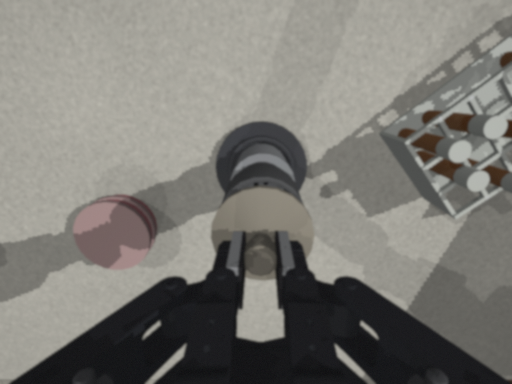

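View pics/s18.png

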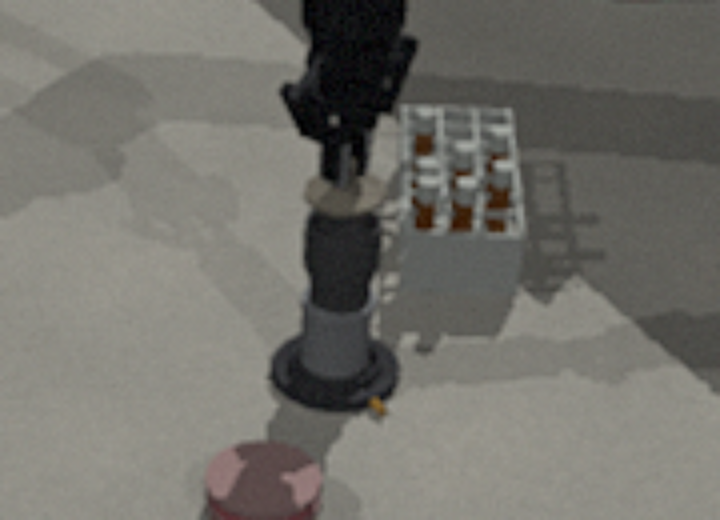

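The lid is centred over the funnel. I'll lower it in stages.

```bash

python3 -m inch '[[1,[0,0.012,0.03],[0,0,0]],[1,[0,0.012,0.07],[0,0,0]],[1,[0,0.012,0.11],[0,0,0]],[1,[0,0.012,0.14],[0,0,0]],[1,[0,0.012,0.14],[0,0,0]],[1,[0,0.012,0.14],[0,0,0]]]'
python3 -c "
from h import *
go([.6112,.1752,.1606])"
```

```text
t: 31.1
tcp_pos: [0.611, 0.1767, 0.1702]
tool_rot: [-0.001, 1.0, -0.0, -0.0]
force: [-0.3, 0.4, -0.6]
finger_gap: 0.19
tcp [0.611  0.1767 0.1702] shift [-0.002 -0.015  0.096] turn [-0.     -0.      0.0003] t 31.1 gap 0.19 F [-0.3  0.4 -0.6]
```

```bash

python3 -m inch '[[1,[0,-0.01,0.03],[0,0,0]],[1,[0,-0.01,0.06],[0,0,0]],[1,[0,-0.01,0.08],[0,0,0]],[1,[0,-0.01,0.08],[0,0,0]],[1,[0,-0.01,0.08],[0,0,0]]]'
python3 -m inch '[[1,[0,0,0.01],[0,0,0]],[1,[0,0,0.015],[0,0,0]],[1,[0,0,0.015],[0,0,0]],[1,[0,0,0.015],[0,0,0]]]'
```

```text
t: 31.6
tcp_pos: [0.6111, 0.1756, 0.1622]
tool_rot: [-0.001, 1.0, 0.0, -0.0]
force: [0.1, -0.7, 0.3]
finger_gap: 0.184
t: 32.0
tcp_pos: [0.6114, 0.1756, 0.1612]
tool_rot: [-0.001, 1.0, -0.0, 0.0]
force: [-0.1, 0.3, 1.9]
finger_gap: 0.19
```

```bash

python3 -m inch '[[1,[0,0,0.008],[0,0,0]],[1,[0,0,0.012],[0,0,0]],[1,[0,0,0.012],[0,0,0]],[1,[0,0,0.012],[0,0,0]]]'
```

```text
t: 32.4
tcp_pos: [0.6118, 0.1755, 0.1606]
tool_rot: [-0.001, 1.0, -0.0, 0.001]
force: [-0.5, -1.4, 6.0]
finger_gap: 0.187
```

Seated with contact at the computed height. I'll release and back off.

```bash

python3 -m inch '[[0.5,[0,0,0],[0,0,0]],[0.2,[0,0,0],[0,0,0]],[-0.2,[0,0,0],[0,0,0]],[-0.2,[0,0,0],[0,0,0]],[-0.2,[0,0,-0.2],[0,0,0]],[-0.2,[0,0,-0.5],[0,0,0]],[-0.2,[0,0,-0.8],[0,0,0]],[-0.2,[0,0,-0.9],[0,0,0]],[-0.2,[0,0,-0.9],[0,0,0]]]'
python3 -m inch '[[-0.2,[0.3,-0.3,0],[0,0,0]],[-0.2,[0.6,-0.7,0],[0,0,0]],[-0.2,[0.6,-1,0],[0,0,0]],[-0.2,[0.6,-1,0],[0,0,0]],[-0.2,[0.6,-1,0],[0,0,0]]]' >/dev/null
python3 -m inch '[[-0.2,[0.3,-0.4,0],[0,0,0]],[-0.2,[0.4,-0.8,0],[0,0,0]],[-0.2,[0.4,-1,0],[0,0,0]],[-0.2,[0.4,-1,0],[0,0,0]],[-0.2,[0.4,-1,0],[0,0,0]]]'
python3 - <<'E'
from fit import *
I=camera_info("wrist");im,d=snapshot("wrist"); cv2.imwrite("pics/w20.png",im)
W=world(d,I); np.save("W20.npy",W)
im,d=snapshot("scene"); cv2.imwrite("pics/s20.png",cv2.resize(im[80:240,200:400],None,fx=4,fy=3.75))
im,d=snapshot("top"); cv2.imwrite("pics/t20.png",im); W=world(d,camera_info("top")); W[d==0]=np.nan
print("knob",fitring(W,(.611,.175),0,.009,.168,.185)); print("lid",fitring(W,(.611,.175),0,.031,.14,.19)); print("plate",fitring(W,(.61,.174),0,.052,.005,.2))
P=W.reshape(-1,3); P=P[np.hypot(P[:,0]-.611,P[:,1]-.1752)<.008]; print("knob top",np.median(P[:,2]))
print("dishes",fitring(W,(.6838,.004),0,.043,.02,.045))
go([0,0,0])
E
```

```text
t: 33.3
tcp_pos: [0.612, 0.1757, 0.2512]
tool_rot: [-0.001, 1.0, 0.0, 0.002]
force: [-0.2, 0.2, 0.2]
finger_gap: 0.595
t: 34.3
tcp_pos: [0.5116, -0.0237, 0.249]
tool_rot: [-0.001, 1.0, 0.001, -0.0]
force: [-0.4, 0.4, -0.4]
finger_gap: 0.599
knob (array([18.6   ,  0.6114,  0.176 ]), 55)
lid (array([126.6   ,   0.6163,   0.1794]), 565)
plate (array([61.2   ,  0.6101,  0.174 ]), 1472)
knob top 0.17591345850852286
dishes (array([ 0.    ,  0.6718, -0.0057]), 0)
tcp [ 0.5116 -0.0231  0.2493] shift [5.113 0.248 2.496] turn [ 0.0001 -0.0001  0.0006] t 34.45 gap 0.601 F [ 0.8 -0.3  0.2]
```

View pics/s20.png

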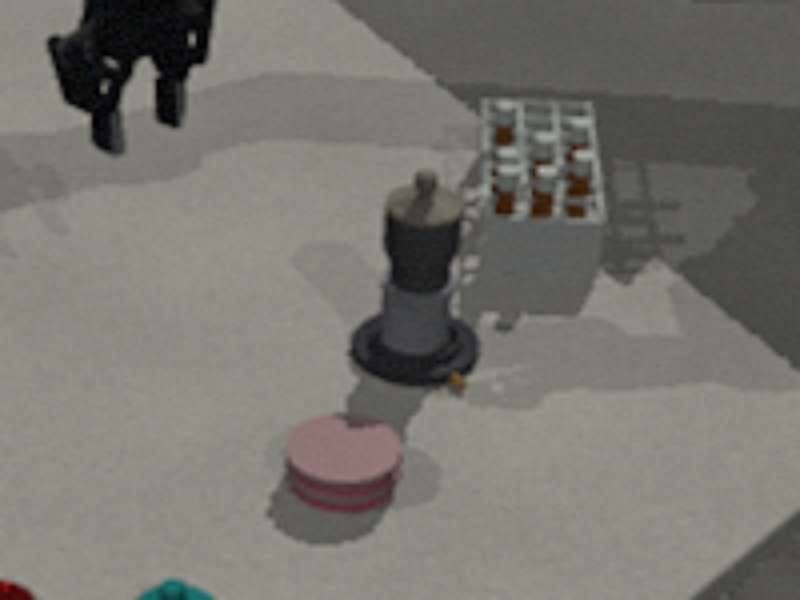

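View pics/t20.png

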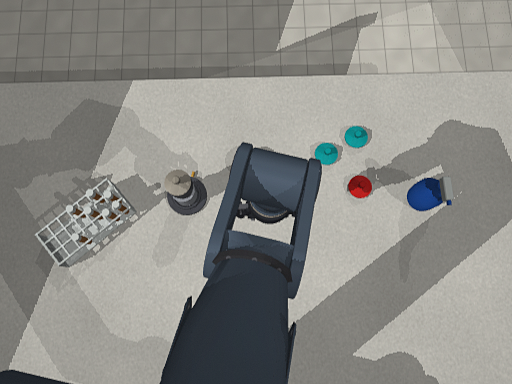

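View pics/w20.png

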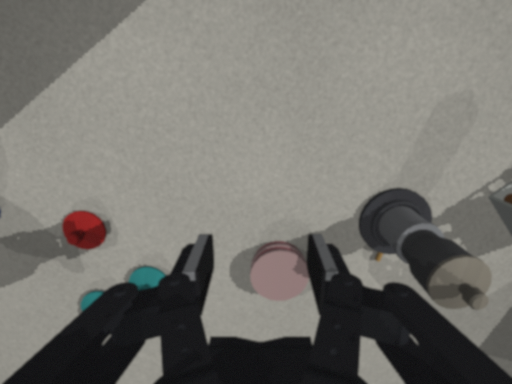

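The pictures agree that the stack is upright and the lid closed:
- **Scene picture:** the stack is straight, with the lid flush at crop (425,205).
- **Top picture:** the knob is within about 1 mm of the funnel's centre, with its top at 176 mm (177 expected). The rack at (85,220) and spray bottle at (428,194) are where they started.
- **Wrist picture:** the dishes at (280,268) look undisturbed.

I'll hand the job in.

```bash
python3 -c "
from station import sign_off
print(sign_off())"
```

```text
the job is handed in; nothing more can be done
None
```

I put the unit together on the base in order (cup, support, funnel, beige lid) and handed it in at about 34.5 s of the 120 s. Each part went down until the force reading showed contact at the expected height, then was let go. Sign-off gives no verdict.

**Checks that passed:**
- **Cup:** within about 1 mm of the base's centre.
- **Support:** seated, boss top at 91 mm and flange at 75 mm, as expected.
- **Funnel:** rim level at 145 mm all round, as expected, and within about 2 mm of the support's centre.
- **Lid:** knob within about 1 mm of the funnel's centre, top at 176 mm against 177 mm expected.
- **Bystanders:** the rack and spray bottle are where they were in the top picture. I saw no sign that the dishes moved in the scene and wrist pictures.

**Checks that failed or disagreed:**
- **Lid flange:** the final fit came out about 5 mm off the knob, probably because the funnel's side was included. I went by the knob and the pictures.
- **Dishes:** the top camera could not measure them at the end because the arm hid them.
- **Wrist camera fits:** some were spoilt by the gripper being in view. I redid the support's on a tighter crop and used the top camera for the cup.

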